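# Clamp a filter column and stack its frits for wetting

### The job

Get this filter column ready for packing: swing the red-knobbed strap clear of the V-block, lay the steel column in the V so that it rests seated on both saddles with its blue hex ends outside them, and swing the strap fully back over it to its stop. Also put the brass support disc flat on the middle of the round steel plate and every white frit disc that is there (two to four) on top of it in one neat centred stack; when the column is clamped and the stack complete, press the white cap of the spray bottle fully down and let it spring back up, leaving the stopper, timers and other bottles where they stand.

Things in the scene. Friction and masses are not known exactly. Their poses are not given: they have to be found in the camera images.
- seat (a point): Axis point of a column seated in the fixed V-block, midway between its two aluminium 90 degree V saddles, 50 mm above the table; y along the groove, z up. Saddles: 24 mm long, centred at y +45 and -45 mm (66 mm free gap between, open down to the blue base 12 mm above the table), 70 mm wide, V edges 56 mm above the table. Hinge post, 22 mm diameter, at x +70, y +45 mm
- strap_hinge (a point): Vertical hinge axis of the strap, at the middle of the strap's thickness, 75 mm above the table
- strap_knob (a point): Centre of the graspable height of the red upright round knob (16 mm diameter, 35 mm tall, its top 15 mm above this point and the strap's top face 20 mm below it) near the strap's free end, 120 mm from the hinge axis; about 99 mm above the table
- strap (a joint): Angle (rad) of the steel strap (150 x 18 x 8 mm, underside 71 mm above the table) about its vertical hinge: 0 closed at its stop, over the +y saddle along the seat's x axis (knob at -x); opens clockwise seen from above to 1.5 (knob at the seat's +y side); above 1.0 the bed is clear. Under 2 N at the knob, stays where left, passes 2 mm above a seated column
- column_mid (a point): Centre of the loose column: steel tube 32 mm diameter, 130 mm long between two blue hexagonal end fittings (32 mm across flats, 18 mm long), 166 mm over all, about 0.35 kg; x along its axis. It lies on the table with this point 16 mm up
- plate_top (a point): Centre of the top face of the fixed round steel plate (110 mm diameter, top 16 mm above the table) on the white board of the wetting station; z up, its +x axis points to the spray bottle, whose axis is 150 mm away (bottle 75 mm diameter at its foot)
- cap_top (a point): Centre of the flat top (34 mm diameter) of the white nozzle cap of the fixed amber spray bottle, 180 mm above the table when up
- cap (a joint): Depth (m) the cap is pressed: 0 up, 0.008 fully down; a spring pushes it back, 3 N at the start to 8 N fully down
- support_mid (a point): brass support disc, 54 mm diameter, 14 mm thick, about 200 g; point at its centre (7 mm above its underside), z along the disc's axis
- frit1_mid (a point): First white sintered frit disc, 48 mm diameter, 14 mm thick, about 50 g; point at its centre (7 mm above its underside), z along the disc's axis. May be absent
- frit2_mid (a point): Second white sintered frit disc, 48 mm diameter, 14 mm thick, about 50 g; point at its centre (7 mm above its underside), z along the disc's axis. May be absent
- frit3_mid (a point): Third white sintered frit disc, 48 mm diameter, 14 mm thick, about 50 g; point at its centre (7 mm above its underside), z along the disc's axis. May be absent
- frit4_mid (a point): Fourth white sintered frit disc, 48 mm diameter, 14 mm thick, about 50 g; point at its centre (7 mm above its underside), z along the disc's axis. May be absent
- stopper: bystander: small green stopper, 26 mm diameter at the top, 24 mm tall; origin at its underside
- timer_green: bystander: green bench timer 30 x 62 x 62 mm; origin at its underside
- timer_orange: bystander: orange bench timer 30 x 62 x 62 mm; origin at its underside
- reagent: bystander: amber bottle with red cap, 72 mm diameter, 160 mm tall; origin at its underside
- whitebottle: bystander: white bottle, 72 mm diameter, 150 mm tall; origin at its underside
Things that resemble listed ones, but are neither listed nor needed, are in the scene too. What is shaped like the part that bears frit1_mid but black is not meant.

How it is judged:
By the outcome, as a careful person would: the job done as asked, in the order asked, and still so for the second after the job is handed in, with the robot touching nothing.
Of frit1, frit2, frit3, frit4 only 2 to 4 are there at a start; the rules pass over those that are not, and their reading is None.
At some moment in a run one of column, frit1, frit2, frit3, frit4 may be knocked a few centimetres aside while the robot is not near it.
Once in a run the grip may slacken for a moment while it holds something.
It also fails if it takes over 200 s, if anything falls off the work surface, if the arm or the gripper's body presses on something with over 40 N, if the wrist force passes 120 N, or if a joint passes its speed limit or range.

### The arm

A 7-joint arm with a two-finger parallel gripper is mounted at the origin on the work surface. World frame = base frame: x ahead of the robot, y to its left, z up, the work surface at z = 0. Lengths are in m, angles in rad, forces in N, time in s.
With the tool pointing down it reaches from about 0.4 to 0.85 m from the base axis. Payload 10.4 kg.
Tool frame: the origin (TCP) lies between the finger pads; the fingertips stand 14 mm ahead of it and the grasp point (between the pads) lies 5 mm behind it; z points along the fingers, y is the line along which they close (so a half turn about z gives the same grasp; the last joint's range is limited). The gripper opens to 87 mm and grips with 3 to 60 N. Pads are 19 mm wide; open, the fingers measure 117 mm over their backs; the gripper's body (75 mm by 190 mm) begins 51 mm behind the grasp point.
Start: joints at [-1.305, 0.332, -0.065, 1.46, 0.022, 1.35, -0.088], TCP at [0.178, 0.599, 0.237] pointing down, gripper open.
Joint ranges: [-2.6, 2.6], [-0.5, 2.12], [-1.47, 1.34], [0.16, 2.42], [-1.27, 4.41], [0.06, 2.06], [-2.6, 2.6]. Speed limits (rad/s): [2.22, 2.22, 2.79, 2.79, 3.14, 3.14, 3.14].

### API

Orientations are given as a unit quaternion [x, y, z, w].
In Python, from bench import * gives the robot as it stands.
- The arm moves only by the tool drive_tool, never from a script. Its argument "deltas" is a list of rows, each a list of 7 numbers: the turn, a rotation vector about the tool's x, y, z in degrees, then the shift along the tool's x, y, z in m, then the closure, from -1 (fully open) to 1 (shut). A call has 1 to 12 rows; each row is the pose to reach, as a shift and turn from the pose commanded when the call began, along the tool's axes at that moment; what a row does not reach only later rows make up. A row lasts 1/10 s, in which the tool goes at most 50 mm and 8.59 degrees, less where a joint would pass 70% of its speed; a pose out of reach is approached as far as the arm can. A call with a gripper value outside its range is refused whole. The fingers move at their own pace and stop on an object; "squeeze" is the grip in N (left out, the last holds). Time passes only in rows, so rows that repeat a pose let the fingers close. It gives the time, the measured TCP pose, the force and the opening at its end, in the units of the state.
- read_state(): the state, without advancing time (a new reading comes with each control period).
- camera(name): name is "side" or "top"; returns (picture, depth): 420x560x3 uint8, red, green, blue; 420x560 float32, m along the optical axis (not along the pixel's ray), 0 where there is no reading.
- camera_params(name): a dict with "K" (3x3 intrinsics, pixels), "R" (3x3) and "t" (3): a world point X has camera coordinates R X + t. Camera axes: x right, y down, z forward; pixel columns grow to the right and rows downward; lengths in m; the calibration is good to about 2 mm. A picture is of the moment at which its call begins. camera_params takes no time and is no camera call.
- close_job(): hands the job in, once; it reports no verdict.
Trained networks look in the newest picture that a camera, given by its name, has taken for a name from the list of things; names that differ only in an ending like _2 or _b are one class to them, and where a whole thing is asked for, a point or a joint stands for the part that bears it (a point fixed in the world has none). Each returns a list of dicts, best first, with "score" (0 to 1); they miss things now and then, are a little off and sometimes report something else, mostly with a low value. They report only what shows in the picture. A call takes as long as a camera call. They do not tell look-alikes from the thing itself.
- outline_of(label, camera): "pixels" (420x560 bool, what is visible of it) and "location" ([column, row] as shares, 0 to 1, of the picture: columns of its width, rows of its height, amid what is visible of it).
- tip_of(label, camera): "location" ([column, row] as shares, 0 to 1, of the picture: columns of its width, rows of its height: a listed point, or the origin of a listed thing).
The state is a dict: "time": time; "joint_positions": joint angles; "joint_vel": joint speeds; "joint_torque": joint torques, N m; "ee_pos": TCP position; "eef_rot": TCP orientation; "ft_force": force on the tool from outside, world axes, zero at the start; "torque": the same for the moment, N m; "width": finger opening in m.
Only numpy, scipy, OpenCV 4.12 (cv2) and the standard library are available. Lean on these libraries where they do the work, as an engineer would, in place of code of your own. Each camera call takes 0.05 s, during which the arm holds its last target. There are 200 camera calls.

## Working session

There is one attempt and no reset: what is moved stays moved. The work goes in short steps, Python scripts to look and compute and a tool call to move; the robot and the scene stay as the last step left them, time stands still between calls to the robot, and variables do not carry over. Pictures are saved under pics/ and viewed, on a budget of 14 in all, crops included, one or two more only if the job needs it, and the job is handed in when it is done.

Besides the shell and the picture viewer there is one more tool, called after "Emit:" as name(argument=value, ...), one argument or row to a line, values as JSON. drive_tool: Moves the arm, as the interface text tells. Its arguments: {"type":"object","properties":{"deltas":{"type":"array"},"squeeze":{"type":"number"}},"required":["deltas"]}

```bash
ls; mkdir -p pics; cat > h.py <<'E'
from bench import *
import numpy as np, cv2
from scipy.spatial.transform import Rotation as Ro
def P(c): p=camera_params(c); return np.array(p["K"]),np.array(p["R"]),np.array(p["t"])
def atz(c,u,v,z):
    K,R,t=P(c); d=R.T@np.linalg.solve(K,[u,v,1]); o=-R.T@t; return o+d*(z-o[2])/d[2]
def cloud(c,D):
    K,R,t=P(c); v,u=np.mgrid[:420,:560]; p=np.stack([(u-K[0,2])/K[0,0]*D,(v-K[1,2])/K[1,1]*D,D],-1)
    return (p-t)@R
def pix(c,X):
    K,R,t=P(c); q=K@(R@np.array(X)+t); return q[:2]/q[2]
def save(n,im,s=1): cv2.imwrite('pics/'+n,cv2.resize(im[:,:,::-1],None,fx=s,fy=s,interpolation=cv2.INTER_CUBIC))
E
python3 - <<'E'
from h import *
s=read_state(); print({k:np.round(v,3) for k,v in s.items()})
for c in ("side","top"):
    im,D=camera(c); save(c+'0.png',im,1.4); print(c,camera_params(c), -P(c)[1].T@P(c)[2])
    np.savez(c+'0.npz',im=im,D=D)
    for l in ["seat","strap_hinge","strap_knob","column_mid","plate_top","cap_top","support_mid","frit1_mid"]:
        for r in tip_of(l,c)[:6]:
            u,v=r["location"][0]*560,r["location"][1]*420; d=D[int(min(v,419)),int(min(u,559))]
            print(l,round(r["score"],2),round(u),round(v),cloud(c,D)[int(min(v,419)),int(min(u,559))].round(3))
E
```

```text
pics
{'time': np.float64(0.0), 'joint_positions': array([-1.305,  0.333, -0.065,  1.461,  0.022,  1.35 , -0.089]), 'joint_vel': array([ 0.001,  0.   ,  0.   , -0.001,  0.001, -0.001, -0.001]), 'joint_torque': array([ 1.0000e-03, -6.2326e+01,  2.6000e-02, -3.8988e+01, -6.1000e-02,
        4.0000e-02,  0.0000e+00]), 'ee_pos': array([0.178, 0.599, 0.236]), 'eef_rot': array([ 0.144,  0.99 , -0.001, -0.   ]), 'ft_force': array([ 0.004, -0.002, -0.558]), 'torque': array([ 0.004, -0.032,  0.028]), 'width': np.float64(0.087)}
side {'K': array([[429.15770182,   0.        , 283.44489491],
       [  0.        , 429.15770182, 204.78290658],
       [  0.        ,   0.        ,   1.        ]]), 'R': array([[ 0.76358349, -0.64540779, -0.01972411],
       [-0.40670724, -0.45700168, -0.79103646],
       [ 0.50152715,  0.61204432, -0.61145096]]), 't': array([-0.43928208,  0.32783513,  0.64831691])} [ 0.14361294 -0.53049355  0.64707908]
seat 0.73 384 358 [ 0.522 -0.318  0.012]
strap_hinge 0.55 391 305 [ 0.564 -0.289  0.087]
strap_knob 0.63 331 320 [ 0.453 -0.259  0.113]
column_mid 0.6 319 236 [ 0.636 -
[... 788 characters left out ...]
479,  0.04147057],
       [-0.98074063, -0.03339085, -0.19243926],
       [ 0.19359399, -0.03569374, -0.98043221]]), 't': array([-0.04929742,  0.56943491,  0.85310312])} [3.94587569e-01 2.25859656e-04 9.48035805e-01]
seat 0.53 305 269 [ 0.449 -0.096  0.014]
strap_hinge 0.88 392 213 [ 0.568 -0.276  0.085]
strap_knob 0.83 382 265 [ 0.454 -0.243  0.116]
column_mid 0.71 282 185 [ 0.635 -0.038  0.035]
column_mid 0.3 210 271 [0.439 0.115 0.012]
plate_top 0.91 116 252 [0.475 0.326 0.015]
cap_top 0.92 112 167 [0.62  0.293 0.182]
support_mid 0.79 237 222 [0.552 0.06  0.014]
frit1_mid 0.97 170 315 [0.339 0.198 0.016]
frit1_mid 0.93 202 229 [0.531 0.141 0.012]
frit1_mid 0.81 212 272 [0.434 0.112 0.015]
```

View pics/top0.png

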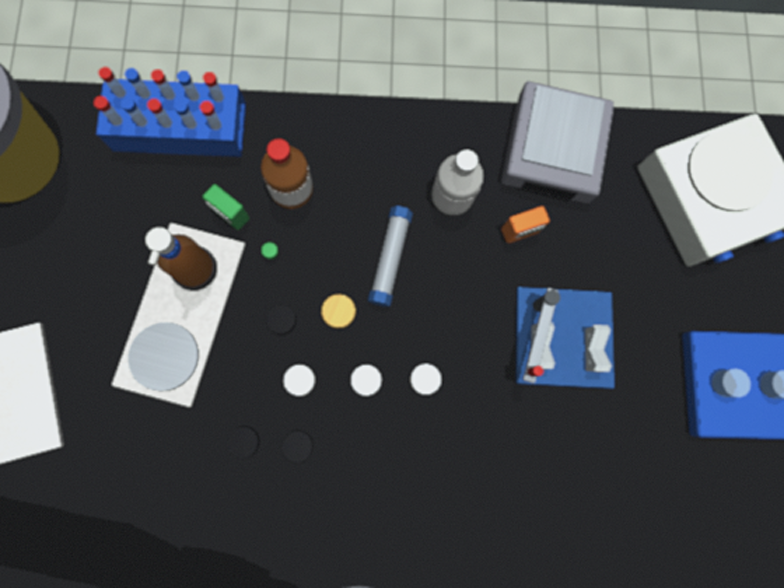

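View pics/side0.png

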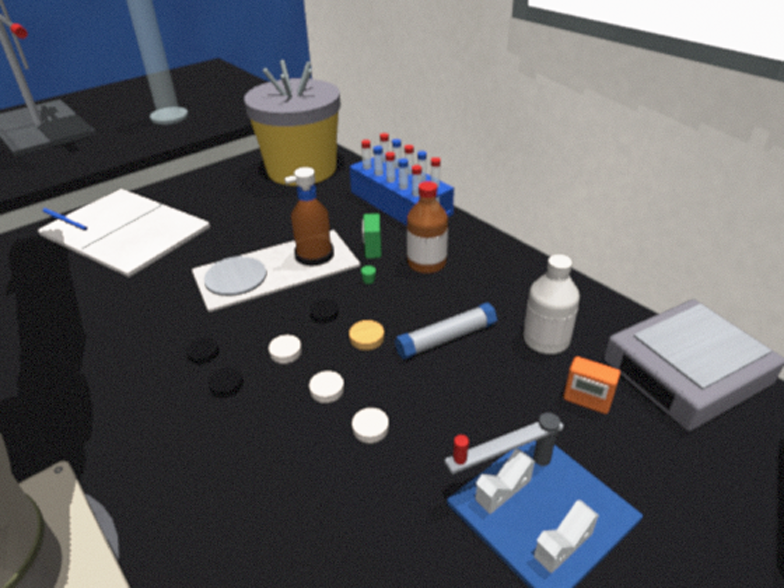

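The pictures show three white frits (top, at 1.4x: (299,380), (366,380), (426,379)), three black look-alikes to ignore, one brass disc (338,310) and the column (391,255). The V-block is at (565,338), with the strap lying over its left (+y) saddle.

```bash
cat > m.py <<'E'
from h import *
def blobs(c,im,D):
    """white/brass disc tops: centroid of rim circle on known top-height plane 0.014"""
    hsv=cv2.cvtColor(im,cv2.COLOR_RGB2HSV); C=cloud(c,D)
    Z=(C[...,2]>0.005)&(C[...,2]<0.1)
    out=[]
    for name,m in (("white",(hsv[...,1]<50)&(hsv[...,2]>150)),("brass",(hsv[...,0]>12)&(hsv[...,0]<35)&(hsv[...,1]>80)&(hsv[...,2]>110))):
        n,L,S,ce=cv2.connectedComponentsWithStats((m&Z).astype(np.uint8))
        for i in range(1,n):
            if 200<S[i,4]<1500:
                k=L==i; z=np.median(C[k][:,2]); t=k&(abs(C[...,2]-z)<0.006)
                v,u=np.nonzero(t); h=np.array([atz(c,a,b,z)[:2] for a,b in zip(u,v)])
                (x,y),r=cv2.minEnclosingCircle(h.astype(np.float32))
                out.append((name,S[i,4],ce[i].round(),"c",h.mean(0).round(4),"z",z.round(4),"mec",round(x,4),round(y,4),"r",round(r,4)))
    return out
E
python3 - <<'E'
from m import *
for c in("side","top"):
    f=np.load(c+'0.npz'); im,D=f['im'],f['D']; C=cloud(c,D); print(c)
    for b in blobs(c,im,D): print(*b)
    hsv=cv2.cvtColor(im,cv2.COLOR_RGB2HSV)
    near=(abs(C[...,0]-.51)<.15)&(abs(C[...,1]+.31)<.14)
    b=near&(hsv[...,0]>95)&(hsv[...,0]<125)&(hsv[...,1]>120)&(C[...,2]<.025)
    print("base z",np.median(C[b][:,2]),cv2.minAreaRect(C[b][:,:2].astype(np.float32)))
    s=near&(hsv[...,1]<60)&(C[...,2]>.025)&(C[...,2]<.062)
    print("base fill", b.sum())
    n,L,S,ce=cv2.connectedComponentsWithStats(s.astype(np.uint8))
    for i in range(1,n):
        if S[i,4]>40:
            q=C[L==i]; print("saddle",S[i,4],ce[i].round(),q.mean(0).round(4),q.min(0).round(3),q.max(0).round(3),cv2.minAreaRect(q[:,:2].astype(np.float32)))
    s=near&(C[...,2]>.07)&(C[...,2]<.084)&(hsv[...,1]<60)
    q=C[s]; print("strap",len(q),cv2.minAreaRect(q[:,:2].astype(np.float32)),np.median(q[:,2]))
    k=near&((hsv[...,0]<8)|(hsv[...,0]>172))&(hsv[...,1]>120)&(C[...,2]>.08)
    q=C[k]; print("knob",len(q),q.mean(0).round(4),q.max(0).round(4)); t=q[q[:,2]>q[:,2].max()-.008]; print("  top",len(t),t.mean(0).round(4))
    p=near&(C[...,2]>.084)&(~k)&(hsv[...,2]<120); q=C[p]; print("post",len(q),q.mean(0).round(4),q.max(0).round(4))
    # column
    s=(abs(C[...,0]-.635)<.12)&(abs(C[...,1]+.04)<.07)&(C[...,2]>.01)&(C[...,2]<.045)&(hsv[...,2]>60)
    q=C[s]; print("col",len(q),q.mean(0).round(4),np.percentile(q[:,2],95),cv2.minAreaRect(q[:,:2].astype(np.float32)))
    # plate
    s=(np.hypot(C[...,0]-.475,C[...,1]-.326)<.075)&(C[...,2]>.013)&(C[...,2]<.025)
    print("plate",s.sum(),np.median(C[s][:,2]),cv2.minEnclosingCircle(C[s][:,:2].astype(np.float32)),C[s].mean(0))
    s=(np.hypot(C[...,0]-.62,C[...,1]-.293)<.05)&(C[...,2]>.165)
    q=C[s];print("cap",s.sum(),q.mean(0),q.max(0),cv2.minEnclosingCircle(q[:,:2].astype(np.float32)))
E
```

```text
sideTraceback (most recent call last):
  File "<stdin>", line 4, in <module>
  File "m.py", line 12, in blobs
    v,u=np.nonzero(t); h=np.array([atz(c,a,b,z)[:2] for a,b in zip(u,v)])
                                   ~~~^^^^^^^^^
  File "h.py", line 6, in atz
    K,R,t=P(c); d=R.T@np.linalg.solve(K,[u,v,1]); o=-R.T@t; return o+d*(z-o[2])/d[2]
          ~^^^
  File "h.py", line 4, in P
    def P(c): p=camera_params(c); return np.array(p["K"]),np.array(p["R"]),np.array(p["t"])
                ~~~~~~~~~~~~~^^^
ValueError: time passes only in moves, steps and waits
```

```bash
python3 - <<'E'
s=open('h.py').read()
s=s.replace('def P(c): p=','from functools import lru_cache\n@lru_cache\ndef P(c):\n    p=')
open('h.py','w').write(s)
E
cat > meas.py <<'E'
from m import *
def meas(c,im,D):
    C=cloud(c,D); print(c)
    for b in blobs(c,im,D): print(*b)
    hsv=cv2.cvtColor(im,cv2.COLOR_RGB2HSV)
    near=(abs(C[...,0]-.51)<.15)&(abs(C[...,1]+.31)<.14)
    R=lambda q: cv2.minAreaRect(q[:,:2].astype(np.float32)) if len(q)>3 else None
    b=near&(hsv[...,0]>95)&(hsv[...,0]<125)&(hsv[...,1]>120)&(C[...,2]<.025)
    print("base z",np.median(C[b][:,2]),R(C[b]))
    s=near&(hsv[...,1]<60)&(C[...,2]>.025)&(C[...,2]<.062)
    n,L,S,ce=cv2.connectedComponentsWithStats(s.astype(np.uint8))
    for i in range(1,n):
        if S[i,4]>40:
            q=C[L==i]; print("saddle",S[i,4],ce[i].round(),q.mean(0).round(4),q.min(0).round(3),q.max(0).round(3),R(q))
    s=near&(C[...,2]>.07)&(C[...,2]<.084)&(hsv[...,1]<60)
    q=C[s]; print("strap",len(q),R(q),np.median(q[:,2]))
    k=near&((hsv[...,0]<8)|(hsv[...,0]>172))&(hsv[...,1]>120)&(C[...,2]>.08)
    q=C[k]
    if len(q): print("knob",len(q),q.mean(0).round(4),q.max(0).round(4)); t=q[q[:,2]>q[:,2].max()-.008]; print("  top",len(t),t.mean(0).round(4))
    p=near&(C[...,2]>.084)&(~k)&(hsv[...,2]<120); q=C[p]; print("post",len(q),q.mean(0).round(4))
    s=(abs(C[...,0]-.635)<.12)&(abs(C[...,1]+.04)<.07)&(C[...,2]>.01)&(C[...,2]<.045)&(hsv[...,2]>60)
    q=C[s]; 
    if len(q): print("col",len(q),q.mean(0).round(4),np.percentile(q[:,2],95),R(q))
    s=(np.hypot(C[...,0]-.475,C[...,1]-.326)<.075)&(C[...,2]>.013)&(C[...,2]<.025)
    print("plate",s.sum(),np.median(C[s][:,2]),cv2.minEnclosingCircle(C[s][:,:2].astype(np.float32)),C[s].mean(0))
    s=(np.hypot(C[...,0]-.62,C[...,1]-.293)<.05)&(C[...,2]>.165)
    q=C[s];print("cap",s.sum(),q.mean(0),q.max(0),cv2.minEnclosingCircle(q[:,:2].astype(np.float32)))
E
python3 - <<'E'
from meas import *
for c in("side","top"):
    f=np.load(c+'0.npz'); meas(c,f['im'],f['D'])
E
```

```text
side
white 204 [306. 179.] c [0.7441 0.1105] z 0.0498 mec 0.745 0.113 r 0.0179
white 533 [397. 226.] c [ 0.7427 -0.1673] z 0.0738 mec 0.7439 -0.1648 r 0.0207
white 589 [319. 233.] c [ 0.6448 -0.0395] z 0.0299 mec 0.6459 -0.0409 r 0.066
white 311 [203. 248.] c [0.4369 0.1034] z 0.0142 mec 0.4375 0.102 r 0.0279
white 370 [233. 275.] c [ 0.4399 -0.0033] z 0.0143 mec 0.4384 -0.0031 r 0.0274
white 456 [264. 302.] c [ 0.4442 -0.0995] z 0.0142 mec 0.4442 -0.0994 r 0.0261
white 623 [356. 318.] c [ 0.5057 -0.2668] z 0.0793 mec 0.5022 -0.2659 r 0.0623
white 624 [361. 340.] c [ 0.5033 -0.284 ] z 0.0441 mec 0.5034 -0.2823 r 0.0381
white 833 [406. 379.] c [ 0.5007 -0.374 ] z 0.0446 mec 0.501 -0.3752 r 0.0386
brass 1027 [212. 113.] c [0.7597 0.5564] z 0.0643 mec 0.7784 0.5924 r 0.0785
brass 378 [261. 238.] c [0.5507 0.0456] z 0.0142 mec 0.5499 0.0453 r 0.0304
base z 0.012316052189777688 ((0.5261418223381042, -0.32509252429008484), (0.16722533106803894, 0.17135663330554962), 88.5740966796875)
saddle 156 [388. 320.] [ 0.5649 -0.2892  0.044 ] [ 0.561 -0.296  0.025] [ 0.576 -0.277  0.062] ((0.56612569
[... 2380 characters left out ...]
466 ((0.5132997035980225, -0.26660019159317017), (0.019565725699067116, 0.14939452707767487), 74.83384704589844) 0.07952890040871319
knob 50 [ 0.4547 -0.2471  0.1103] [ 0.4602 -0.2424  0.1186]
  top 33 [ 0.4549 -0.2488  0.1149]
post 78 [ 0.5556 -0.2774  0.087 ]
col 1062 [ 0.6415 -0.0329  0.0287] 0.034755167873451634 ((0.6448994278907776, -0.033859558403491974), (0.06462749093770981, 0.2535250782966614), 67.37178039550781)
plate 1934 0.017012496876152014 ((0.47141122817993164, 0.318939745426178), 0.06889167428016663) [0.46804293 0.32373829 0.01704546]
cap 341 [0.60907669 0.28789065 0.17890377] [0.63061568 0.30427358 0.1843295 ] ((0.6057925224304199, 0.29150885343551636), 0.025494849309325218)
```

```bash
cat >> meas.py <<'E'
def plane(c,mask,z):
    v,u=np.nonzero(mask); K,R,t=P(c); d=np.stack([(u-K[0,2])/K[0,0],(v-K[1,2])/K[1,1],u*0+1.],-1)@R; o=-R.T@t
    return o[:2]+d[:,:2]*((z-o[2])/d[:,2])[:,None]
def column(c,im,D):
    C=cloud(c,D); h=cv2.cvtColor(im,cv2.COLOR_RGB2HSV)
    r=max(outline_of("column_mid",c),key=lambda r:r["score"]); m=r["pixels"]; print("col score",r["score"],m.sum())
    q=C[m&(C[...,2]>.02)]; x,y=q[:,0],q[:,1]; mu=q[:,:2].mean(0); w=np.linalg.svd(q[:,:2]-mu)[2][0]; a=(q[:,:2]-mu)@w
    print("col axis deg",np.degrees(np.arctan2(w[1],w[0]))%180,"mid",(mu+w*(np.percentile(a,1)+np.percentile(a,99))/2).round(4),"len",np.ptp(np.percentile(a,[1,99])).round(3),"z",np.percentile(q[:,2],95).round(4))
E
python3 - <<'E'
from meas import *
for c in("side","top"):
    im,D=camera(c); C=cloud(c,D); column(c,im,D)
    for l,z in (("plate_top",.016),("cap_top",.18)):
        for r in outline_of(l,c)[:1]:
            m=r["pixels"]
            if l=="cap_top": m=m&(C[...,2]>.172)
            else: m=m&(C[...,2]<.03)
            h=plane(c,m,z); cc=np.array(cv2.findContours(m.astype(np.uint8),0,1)[0][0])[:,0]
            print(l,r["score"],m.sum(),"mean",h.mean(0).round(4),"mec",cv2.minEnclosingCircle(h.astype(np.float32)),"hsv",cv2.fitEllipse(h.astype(np.float32)))
        for r in tip_of(l,c)[:1]: print(" tip",atz(c,r["location"][0]*560,r["location"][1]*420,z).round(4))
im=np.load('top0.npz')['im']; save('crop1.png',np.hstack([im[160:290,75:205],im[195:285,365:455].repeat(1,0) if 0 else cv2.resize(im[195:285,365:455],(130,130))]),3)
E
```

```text
col score 0.91 1139
col axis deg 9.038263507961375 mid [ 0.6455 -0.0408] len 0.155 z 0.0335
plate_top 0.95 3180 mean [0.5211 0.2892] mec ((0.5706795454025269, 0.4191688895225525), 0.24077768623828888) hsv ((0.553004264831543, 0.315140038728714), (0.21748539805412292, 0.2981055974960327), 126.37553405761719)
 tip [0.4725 0.3272 0.016 ]
cap_top 0.76 129 mean [0.6074 0.2816] mec ((0.6032602787017822, 0.2841140031814575), 0.029014406725764275) hsv ((0.6059901714324951, 0.28178292512893677), (0.036176323890686035, 0.045972343534231186), 103.66725158691406)
 tip [0.6104 0.2961 0.18  ]
col score 0.75 1019
col axis deg 168.16541170867316 mid [ 0.6454 -0.0342] len 0.165 z 0.0345
plate_top 0.96 6048 mean [0.5212 0.3038] mec ((0.541698157787323, 0.3035839796066284), 0.15057213604450226) hsv ((0.5393009781837463, 0.30237311124801636), (0.12361390888690948, 0.2807151675224304), 76.55369567871094)
 tip [0.4678 0.3263 0.016 ]
cap_top 0.62 305 mean [0.609  0.2882] mec ((0.6041039824485779, 0.2875915765762329), 0.025723189115524292) hsv ((0.607406497001648, 0.28847435116767883), (0.028140397742390633, 0.04259850084781647), 80.33129119873047)
 tip [0.6204 0.2873 0.18  ]
```

View pics/crop1.png

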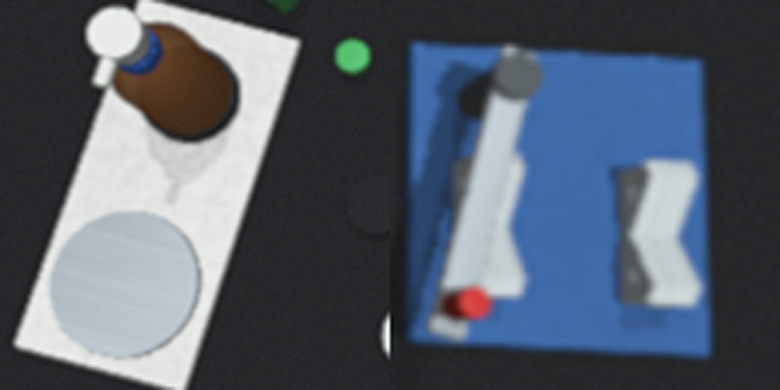

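```bash
python3 - <<'E'
from meas import *
for n,c,u,v,z in [("col","side",288,247,.016),("col","side",349,225,.016),("col","top",286.4,150.7,.025),("col","top",272.1,212.5,.025),("plate","top",116.7,254.7,.016),("plate","side",235/1.4,275/1.4,.016),("cap","top",113.7,171.3,.18),("cap","side",305/1.4,173/1.4,.18),("post","top",394.5,212.1,.087),("knob","top",384.6,264.9,.114),("knob","side",461/1.4,440/1.4,.114),("post","side",549/1.4,420/1.4,.087)]:
    print(n,c,atz(c,u,v,z).round(4))
f=np.load('top0.npz'); im,D=f['im'],f['D']; C=cloud('top',D); hsv=cv2.cvtColor(im,cv2.COLOR_RGB2HSV)
for c in("top","side"):
    f=np.load(c+'0.npz'); im,D=f['im'],f['D']; C=cloud(c,D); hsv=cv2.cvtColor(im,cv2.COLOR_RGB2HSV)
    k=(C[...,2]>.012)&(C[...,2]<.04)&(abs(C[...,0]-.645)<.12)&(abs(C[...,1]+.035)<.09)&(hsv[...,0]>100)&(hsv[...,0]<125)&(hsv[...,1]>110)&(hsv[...,2]>60)
    n,L,S,ce=cv2.connectedComponentsWithStats(k.astype(np.uint8))
    for i in range(1,n):
        if S[i,4]>15: print(c,S[i,4],C[L==i].mean(0).round(4))
E
```

```text
col side [ 0.5735 -0.0177  0.016 ]
col side [ 0.7236 -0.0542  0.016 ]
col top [ 0.7218 -0.0494  0.025 ]
col top [ 0.5722 -0.0199  0.025 ]
plate top [0.4665 0.3234 0.016 ]
plate side [0.4681 0.3186 0.016 ]
cap top [0.6122 0.2881 0.18  ]
cap side [0.6138 0.2812 0.18  ]
post top [ 0.5701 -0.283   0.087 ]
knob top [ 0.4541 -0.2505  0.114 ]
knob side [ 0.457  -0.2517  0.114 ]
post side [ 0.5713 -0.285   0.087 ]
top 109 [ 0.7188 -0.0503  0.0294]
top 130 [ 0.5715 -0.0186  0.0278]
side 99 [ 0.7185 -0.058   0.0274]
side 157 [ 0.5711 -0.0242  0.0254]
```

```bash
cat > plan.py <<'E'
from h import *
def yaw(q): y=Ro.from_quat(q).as_matrix()[:,1]; return np.degrees(np.arctan2(y[1],y[0]))
def plan(*groups):
    """groups of waypoints (x,y,z,yaw deg of tool y); prints rows relative to each group's start"""
    s=read_state(); p=np.array(s["ee_pos"]); R=Ro.from_quat(s["eef_rot"]).as_matrix(); w=yaw(s["eef_rot"]); v=R@[0,0,1]
    print("t",round(s["time"],1),"tcp",p.round(4),"yaw",round(w,2),"tilt",v.round(4),"width",round(float(s["width"]),4),"F",np.round(s["ft_force"],1))
    for g in groups:
        for x in g:
            x=np.array(x,float); d=R.T@(x[:3]-p); a=(w-x[3]+180)%360-180
            print(f"[0,0,{a:.1f},{d[0]:.4f},{d[1]:.4f},{d[2]:.4f}]")
        p=x[:3]; R=R@Ro.from_rotvec([0,0,a],degrees=True).as_matrix(); w=x[3]; print("--")
E
python3 - <<'E'
from plan import *
plan([(.5,.15,.24,73.4),(.47,-.15,.22,73.4)],[(.4555,-.251,.19,73.4),(.4555,-.251,.102,73.4)])
E
```

```text
t 1.5 tcp [0.178  0.5991 0.2366] yaw 73.45 tilt [-0.e+00  1.e-04 -1.e+00] width 0.0869 F [ 0.3 -0.6 -0.2]
[0,0,0.1,-0.4366,-0.3388,-0.0035]
[0,0,0.1,-0.4933,-0.6349,0.0165]
--
[0,0,0.0,-0.0150,-0.1009,0.0300]
[0,0,0.0,-0.0150,-0.1009,0.1180]
--
```

Emit:
drive_tool(
  deltas=[
    [0,0,0,-0.437,-0.339,-0.003,-1],
    [0,0,0,-0.437,-0.339,-0.003,-1],
    [0,0,0,-0.437,-0.339,-0.003,-1],
    [0,0,0,-0.437,-0.339,-0.003,-1],
    [0,0,0,-0.437,-0.339,-0.003,-1],
    [0,0,0,-0.437,-0.339,-0.003,-1],
    [0,0,0,-0.437,-0.339,-0.003,-1],
    [0,0,0,-0.437,-0.339,-0.003,-1],
    [0,0,0,-0.437,-0.339,-0.003,-1],
    [0,0,0,-0.437,-0.339,-0.003,-1],
    [0,0,0,-0.437,-0.339,-0.003,-1],
    [0,0,0,-0.437,-0.339,-0.003,-1],
  ],
)

```text
time: 2.7
ee_pos: [0.5034, 0.143, 0.24]
eef_rot: [0.148, 0.989, -0.001, 0.001]
ft_force: [0.3, -1.1, -0.4]
width: 0.0872
```

Emit:
drive_tool(
  deltas=[
    [0,0,0,-0.057,-0.296,0.02,-1],
    [0,0,0,-0.057,-0.296,0.02,-1],
    [0,0,0,-0.057,-0.296,0.02,-1],
    [0,0,0,-0.057,-0.296,0.02,-1],
    [0,0,0,-0.057,-0.296,0.02,-1],
    [0,0,0,-0.057,-0.296,0.02,-1],
    [0,0,0,-0.057,-0.296,0.02,-1],
    [0,0,0,-0.057,-0.296,0.02,-1],
    [0,0,0,-0.057,-0.296,0.02,-1],
    [0,0,0,-0.057,-0.296,0.02,-1],
  ],
)

```text
time: 3.7
ee_pos: [0.4711, -0.1486, 0.2195]
eef_rot: [0.143, 0.99, 0.0, 0.0]
ft_force: [-0.4, 0.4, -0.1]
width: 0.0874
```

```bash
python3 - <<'E'
from plan import *
print(np.round(read_state()["joint_positions"],2))
plan([(.4555,-.251,.19,73.4),(.4555,-.251,.102,73.4)])
E
```

```text
[-0.4   0.04  0.63  1.85 -0.02  1.26  1.53]
t 3.7 tcp [ 0.4711 -0.1486  0.2195] yaw 73.61 tilt [ 1.e-04  4.e-04 -1.e+00] width 0.0874 F [-0.4  0.4 -0.1]
[0,0,0.2,-0.0139,-0.1026,0.0295]
[0,0,0.2,-0.0139,-0.1027,0.1175]
--
```

Emit:
drive_tool(
  deltas=[
    [0,0,0,-0.014,-0.103,0.03,-1],
    [0,0,0,-0.014,-0.103,0.03,-1],
    [0,0,0,-0.014,-0.103,0.03,-1],
    [0,0,0,-0.014,-0.103,0.06,-1],
    [0,0,0,-0.014,-0.103,0.09,-1],
    [0,0,0,-0.014,-0.103,0.117,-1],
    [0,0,0,-0.014,-0.103,0.117,-1],
  ],
)

```text
time: 4.4
ee_pos: [0.4534, -0.2508, 0.0996]
eef_rot: [0.143, 0.99, 0.0, -0.003]
ft_force: [-1.0, 0.6, -0.7]
width: 0.0871
```

Emit:
drive_tool(
  deltas=[
    [0,0,0,0,0,0,0.2],
    [0,0,0,0,0,0,0.5],
    [0,0,0,0,0,0,1],
    [0,0,0,0,0,0,1],
    [0,0,0,0,0,0,1],
    [0,0,0,0,0,0,1],
    [0,0,0,0,0,0,1],
    [0,0,0,0,0,0,1],
  ],
  squeeze=8,
)

```text
time: 5.2
ee_pos: [0.4547, -0.253, 0.1025]
eef_rot: [0.144, 0.99, 0.0, -0.0]
ft_force: [0.1, -0.2, -0.6]
width: 0.0316
```

```bash
python3 - <<'E'
from plan import *
s=read_state(); p=np.array(s["ee_pos"]); h=np.array([.5715,-.2845]); r=p[:2]-h; print("r",np.hypot(*r),np.degrees(np.arctan2(r[1],r[0])))
w=yaw(s["eef_rot"]); g=[]
r=r/np.hypot(*r)*.12
for a in np.linspace(0,65,12)[1:]:
    t=np.radians(-a); q=h+[r[0]*np.cos(t)-r[1]*np.sin(t), r[0]*np.sin(t)+r[1]*np.cos(t)]; g.append((*q,p[2],w-a))
plan(g)
E
```

```text
r 0.1209371371392309 164.89291988515453
t 5.2 tcp [ 0.4547 -0.253   0.1025] yaw 73.45 tilt [-1.e-04  1.e-04 -1.e+00] width 0.0316 F [ 0.1 -0.2 -0.6]
[0,0,5.9,-0.0013,0.0124,0.0000]
[0,0,11.8,-0.0029,0.0247,0.0000]
[0,0,17.7,-0.0057,0.0367,0.0000]
[0,0,23.6,-0.0098,0.0484,0.0000]
[0,0,29.5,-0.0150,0.0596,0.0000]
[0,0,35.5,-0.0214,0.0702,0.0000]
[0,0,41.4,-0.0289,0.0801,0.0000]
[0,0,47.3,-0.0373,0.0891,0.0000]
[0,0,53.2,-0.0466,0.0973,0.0000]
[0,0,59.1,-0.0567,0.1044,0.0000]
[0,0,65.0,-0.0675,0.1105,0.0000]
--
```

Emit:
drive_tool(
  deltas=[
    [0,0,0,0,0,0,1],
    [0,0,0,0,0,0,1],
    [0,0,0,0,0,0,1],
    [0,0,0,0,0,0,1],
    [0,0,0,0,0,0,1],
  ],
)

```text
time: 5.7
ee_pos: [0.4547, -0.2529, 0.1025]
eef_rot: [0.144, 0.99, 0.0, -0.0]
ft_force: [-0.2, 1.2, 0.3]
width: 0.0154
```

Emit:
drive_tool(
  deltas=[
    [0,0,6,-0.001,0.012,0,1],
    [0,0,12,-0.003,0.025,0,1],
    [0,0,18,-0.006,0.037,0,1],
    [0,0,24,-0.01,0.048,0,1],
    [0,0,30,-0.015,0.06,0,1],
    [0,0,35,-0.021,0.07,0,1],
    [0,0,41,-0.029,0.08,0,1],
    [0,0,47,-0.037,0.089,0,1],
    [0,0,53,-0.047,0.097,0,1],
    [0,0,59,-0.057,0.104,0,1],
    [0,0,65,-0.067,0.11,0,1],
    [0,0,65,-0.067,0.11,0,1],
  ],
)

```text
time: 6.9
ee_pos: [0.5516, -0.1648, 0.1024]
eef_rot: [0.653, 0.758, 0.0, -0.0]
ft_force: [-1.1, 7.6, 5.8]
width: 0.0153
```

```bash
python3 - <<'E'
from plan import *
p=read_state()["ee_pos"]
plan([(p[0],p[1],p[2],0)])
im,D=camera("top"); save('t1.png',im[130:330,240:520],2.5)
E
```

```text
t 6.9 tcp [ 0.5516 -0.1648  0.1024] yaw 8.5 tilt [ 1.e-04  8.e-04 -1.e+00] width 0.0153 F [-1.1  7.6  5.8]
[0,0,8.5,0.0000,0.0000,0.0000]
--
```

View pics/t1.png

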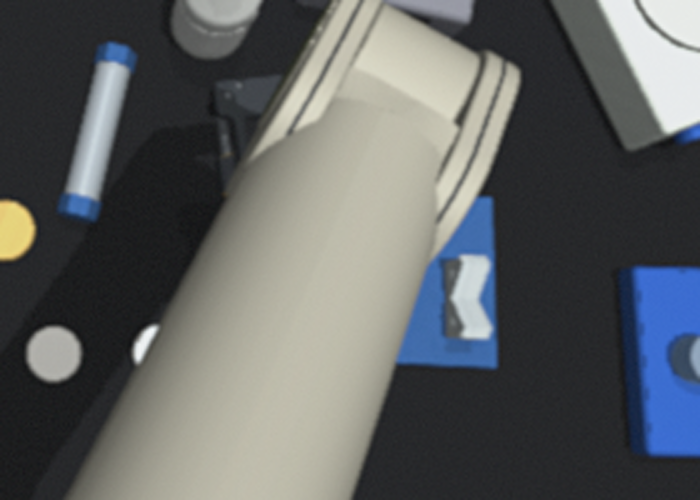

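Emit:
drive_tool(
  deltas=[
    [0,0,0,0,0,0,0],
    [0,0,0,0,0,0,-1],
    [0,0,0,0,0,0,-1],
    [0,0,0,0,0,0,-1],
    [0,0,0,0,0,-0.03,-1],
    [0,0,0,0,0,-0.06,-1],
    [0,0,0,0,0,-0.1,-1],
    [0,0,0,0,0,-0.1,-1],
  ],
)

```text
time: 7.75
ee_pos: [0.5523, -0.168, 0.2073]
eef_rot: [0.653, 0.757, 0.002, 0.003]
ft_force: [0.1, -0.1, 0.2]
width: 0.0718
```

```bash
python3 - <<'E'
from plan import *
plan([(.645,-.037,.17,77.6)],[(.645,-.037,.017,77.6)])
E
```

```text
t 7.8 tcp [ 0.5523 -0.168   0.2073] yaw 8.43 tilt [ 7.1e-03 -7.0e-04 -1.0e+00] width 0.0718 F [ 0.1 -0.1  0.2]
[0,0,-69.2,0.1161,0.1107,0.0379]
--
[0,0,0.0,0.0011,-0.0001,0.1530]
--
```

Emit:
drive_tool(
  deltas=[
    [0,0,-69,0.116,0.111,0.032,-1],
    [0,0,-69,0.116,0.111,0.032,-1],
    [0,0,-69,0.116,0.111,0.032,-1],
    [0,0,-69,0.116,0.111,0.032,-1],
    [0,0,-69,0.116,0.111,0.032,-1],
    [0,0,-69,0.116,0.111,0.032,-1],
    [0,0,-69,0.116,0.111,0.032,-1],
    [0,0,-69,0.116,0.111,0.032,-1],
    [0,0,-69,0.116,0.111,0.032,-1],
    [0,0,-69,0.116,0.111,0.032,-1],
    [0,0,-69,0.116,0.111,0.032,-1],
  ],
)

```text
time: 8.85
ee_pos: [0.643, -0.0356, 0.1703]
eef_rot: [0.111, 0.994, 0.0, -0.0]
ft_force: [1.1, -0.3, 0.3]
width: 0.0873
```

```bash
python3 - <<'E'
from plan import *
from meas import *
im,D=camera("side"); save('s1.png',im,1.4); meas("side",im,D)
plan([(.645,-.037,.05,77.6),(.645,-.037,.017,77.6)])
E
```

```text
side
white 618 [397. 228.] c [ 0.7449 -0.1671] z 0.0706 mec 0.7472 -0.1628 r 0.0228
white 246 [203. 247.] c [0.437  0.1037] z 0.0142 mec 0.4369 0.1037 r 0.0238
white 378 [233. 275.] c [ 0.44   -0.0032] z 0.0141 mec 0.4406 -0.0033 r 0.0267
white 462 [360. 286.] c [ 0.5603 -0.224 ] z 0.0793 mec 0.554 -0.2219 r 0.0545
white 454 [264. 302.] c [ 0.4441 -0.0996] z 0.0143 mec 0.4441 -0.0996 r 0.0262
white 648 [362. 339.] c [ 0.5027 -0.2839] z 0.0449 mec 0.5028 -0.2827 r 0.0381
white 834 [406. 379.] c [ 0.5005 -0.3738] z 0.0445 mec 0.5011 -0.3752 r 0.0386
white 1375 [ 65. 403.] c [ 0.0947 -0.0513] z 0.0123 mec 0.1086 -0.0504 r 0.0522
brass 1053 [212. 113.] c [0.7587 0.5582] z 0.0639 mec 0.7781 0.5888 r 0.0795
brass 354 [261. 238.] c [0.5499 0.0453] z 0.0143 mec 0.5502 0.0454 r 0.0296
brass 227 [425. 264.] c [ 0.7042 -0.2605] z 0.0625 mec 0.7042 -0.2597 r 0.0284
base z 0.012311773462427218 ((0.5259101390838623, -0.32523518800735474), (0.1677641123533249, 0.17109155654907227), 89.16307830810547)
saddle 160 [389. 320.] [ 0.5651 -0.2894  0.044 ] [ 0.561 -0.296  0.025] [ 0.578 -0.279  0.062] ((0.
[... 696 characters left out ...]
.1702  0.1155]
  top 24 [ 0.55   -0.1723  0.112 ]
post 122 [ 0.5719 -0.285   0.0855]
col 1105 [ 0.6361 -0.0378  0.0256] 0.03326447586247031 ((0.6236993074417114, -0.02927280217409134), (0.06227811053395271, 0.21655221283435822), 65.76575469970703)
plate 928 0.01646894871103336 ((0.47027063369750977, 0.32225242257118225), 0.05705352500081062) [0.46836752 0.32065626 0.01643826]
cap 179 [0.6079414  0.2839946  0.17558295] [0.63140001 0.30499946 0.18229545] ((0.6071170568466187, 0.2908138632774353), 0.025334978476166725)
t 8.9 tcp [ 0.643  -0.0356  0.1703] yaw 77.3 tilt [-2.e-04  0.e+00 -1.e+00] width 0.0873 F [ 0.  -0.6  0.3]
[0,0,-0.3,-0.0023,-0.0010,0.1203]
[0,0,-0.3,-0.0023,-0.0010,0.1533]
--
```

View pics/s1.png

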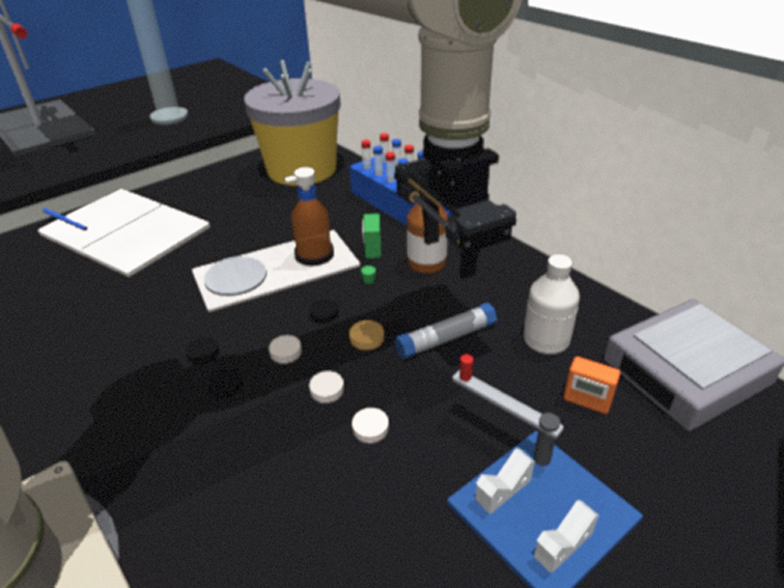

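Strap is now open at roughly 80°, with the red knob at (466,368). The column at (447,330) is unmoved, so I'll grasp it.

Emit:
drive_tool(
  deltas=[
    [0,0,0,-0.002,-0.001,0.04,-1],
    [0,0,0,-0.002,-0.001,0.08,-1],
    [0,0,0,-0.002,-0.001,0.12,-1],
    [0,0,0,-0.002,-0.001,0.14,-1],
    [0,0,0,-0.002,-0.001,0.153,-1],
    [0,0,0,-0.002,-0.001,0.153,-1],
    [0,0,0,-0.002,-0.001,0.153,0.2],
    [0,0,0,-0.002,-0.001,0.153,0.6],
    [0,0,0,-0.002,-0.001,0.153,0.6],
    [0,0,0,-0.002,-0.001,0.153,0.6],
    [0,0,0,-0.002,-0.001,0.153,0.6],
    [0,0,0,-0.002,-0.001,0.153,0.6],
  ],
  squeeze=30,
)

```text
time: 10.1
ee_pos: [0.6448, -0.0369, 0.0176]
eef_rot: [0.109, 0.994, 0.0, 0.0]
ft_force: [0.6, -0.8, 1.2]
width: 0.0473
```

Emit:
drive_tool(
  deltas=[
    [0,0,0,0,0,0,0.8],
    [0,0,0,0,0,0,0.8],
    [0,0,0,0,0,0,0.8],
    [0,0,0,0,0,0,0.8],
  ],
  squeeze=30,
)

```text
time: 10.5
ee_pos: [0.6451, -0.036, 0.0177]
eef_rot: [0.109, 0.994, 0.001, 0.0]
ft_force: [0.9, 4.0, 1.0]
width: 0.0309
```

```bash
python3 - <<'E'
from plan import *
plan([(.645,-.037,.20,77.6),(.55,-.2,.20,40)],[(.501,-.328,.12,-1)])
E
```

```text
t 10.5 tcp [ 0.6451 -0.036   0.0177] yaw 77.5 tilt [ 5.e-04  1.e-03 -1.e+00] width 0.0309 F [0.9 4.  1. ]
[0,0,-0.1,-0.0001,-0.0008,-0.1823]
[0,0,37.5,0.0573,-0.1805,-0.1825]
--
[0,0,41.0,-0.0666,-0.1199,0.0798]
--
```

Emit:
drive_tool(
  deltas=[
    [0,0,0,0,0,-0.03,0.8],
    [0,0,0,0,0,-0.07,0.8],
    [0,0,0,0,0,-0.11,0.8],
    [0,0,0,0,0,-0.15,0.8],
    [0,0,0,0,0,-0.182,0.8],
    [0,0,8,0.011,-0.036,-0.182,0.8],
    [0,0,15,0.023,-0.072,-0.182,0.8],
    [0,0,23,0.034,-0.108,-0.182,0.8],
    [0,0,30,0.046,-0.144,-0.182,0.8],
    [0,0,37.5,0.057,-0.18,-0.182,0.8],
    [0,0,37.5,0.057,-0.18,-0.182,0.8],
  ],
  squeeze=40,
)

```text
time: 11.6
ee_pos: [0.5457, -0.2071, 0.1993]
eef_rot: [0.429, 0.903, -0.002, -0.001]
ft_force: [0.3, -1.0, -5.0]
width: 0.0307
```

Emit:
drive_tool(
  deltas=[
    [0,0,8,-0.013,-0.024,0.0,0.8],
    [0,0,16,-0.026,-0.048,0.0,0.8],
    [0,0,24,-0.04,-0.072,0.0,0.8],
    [0,0,32,-0.053,-0.096,0.0,0.8],
    [0,0,41,-0.067,-0.12,0.0,0.8],
    [0,0,41,-0.067,-0.12,0.04,0.8],
    [0,0,41,-0.067,-0.12,0.08,0.8],
    [0,0,41,-0.067,-0.12,0.08,0.8],
  ],
)

```text
time: 12.4
ee_pos: [0.4978, -0.3267, 0.1142]
eef_rot: [0.714, 0.701, -0.002, -0.005]
ft_force: [-0.3, -0.4, -4.6]
width: 0.031
```

```bash
python3 - <<'E'
from plan import *
im,D=camera("side"); save('s2.png',im[210:420,270:550],2.5)
plan([(.501,-.328,.07,-1),(.501,-.328,.052,-1)])
E
```

```text
t 12.4 tcp [ 0.4992 -0.3279  0.1175] yaw -1.06 tilt [-0.0055  0.0018 -1.    ] width 0.0309 F [-0.7 -0.4 -3.7]
[0,0,-0.1,-0.0002,0.0021,0.0475]
[0,0,-0.1,-0.0002,0.0022,0.0655]
--
```

View pics/s2.png

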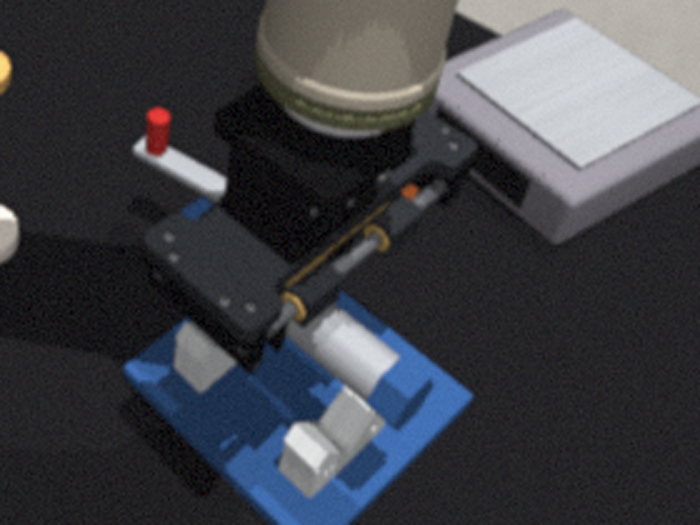

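Emit:
drive_tool(
  deltas=[
    [0,0,0,0,0,0.02,0.8],
    [0,0,0,0,0,0.04,0.8],
    [0,0,0,0,0,0.05,0.8],
    [0,0,0,0,0,0.057,0.8],
    [0,0,0,0,0,0.062,0.8],
    [0,0,0,0,0,0.066,0.8],
    [0,0,0,0,0,0.066,0.8],
    [0,0,0,0,0,0.066,0.8],
  ],
)

```text
time: 13.25
ee_pos: [0.5013, -0.3289, 0.0539]
eef_rot: [0.714, 0.701, 0.0, 0.0]
ft_force: [-0.2, 0.3, -4.0]
width: 0.0312
```

```bash
python3 - <<'E'
from plan import *
im,D=camera("side"); save('s3.png',im[210:420,270:550],2.5)
plan([(.501,-.328,.052,-1)])
E
```

```text
t 13.3 tcp [ 0.5013 -0.3289  0.054 ] yaw -1.05 tilt [ 5.e-04 -2.e-04 -1.e+00] width 0.0309 F [ 0.   0.5 -4.4]
[0,0,-0.0,0.0009,-0.0003,0.0020]
--
```

View pics/s3.png

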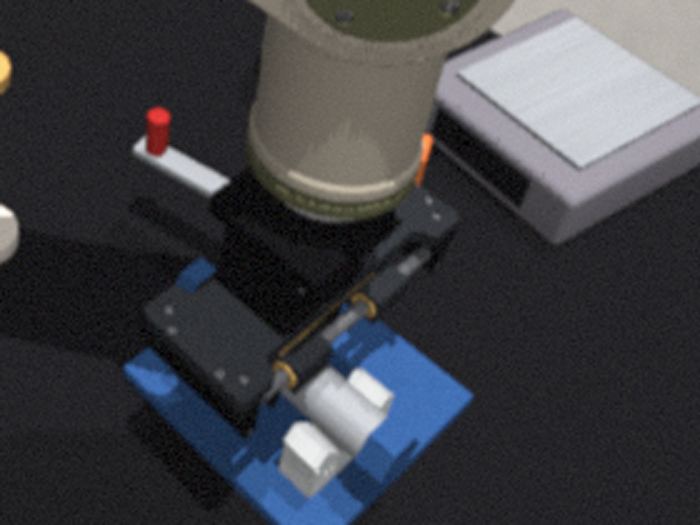

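Emit:
drive_tool(
  deltas=[
    [0,0,0,0.0005,0,0.001,0.8],
    [0,0,0,0.0005,0,0.0015,0.8],
    [0,0,0,0.0005,0,0.0015,0.8],
  ],
)

```text
time: 13.6
ee_pos: [0.5012, -0.3282, 0.0522]
eef_rot: [0.714, 0.701, 0.0, 0.0]
ft_force: [-0.8, -0.4, -2.2]
width: 0.0307
```

Emit:
drive_tool(
  deltas=[
    [0,0,0,0,0,0,0.2],
    [0,0,0,0,0,0,0],
    [0,0,0,0,0,0,-0.1],
    [0,0,0,0,0,0,-0.1],
    [0,0,0,0,0,0,-0.1],
    [0,0,0,0,0,0,-0.1],
    [0,0,0,0,0,-0.03,-0.1],
    [0,0,0,0,0,-0.07,-0.1],
    [0,0,0,0,0,-0.11,-0.1],
    [0,0,0,0,0,-0.13,-0.1],
    [0,0,0,0,0,-0.13,-0.1],
  ],
)

```text
time: 14.7
ee_pos: [0.5023, -0.3293, 0.1851]
eef_rot: [0.714, 0.701, 0.001, 0.002]
ft_force: [0.0, -0.7, -0.2]
width: 0.0477
```

```bash
python3 - <<'E'
from plan import *
from meas import *
im,D=camera("side"); save('s4.png',im[210:420,270:550],2.5); C=cloud("side",D)
s=(abs(C[...,0]-.501)<.05)&(abs(C[...,1]+.328)<.11)&(C[...,2]>.061)&(C[...,2]<.07)
q=C[s]; print(len(q),q.mean(0),q.min(0),q.max(0)); print(cv2.minAreaRect(q[:,:2].astype(np.float32)))
for y in np.arange(-.41,-.24,.02):
    r=q[abs(q[:,1]-y)<.01]; print(round(y,2),len(r),r[:,0].mean().round(4) if len(r) else 0,np.percentile(r[:,2],95).round(4) if len(r) else 0)
plan([(.4,-.25,.184,-1)])
E
```

```text
1514 [ 0.49923021 -0.33674517  0.06500853] [ 0.48618326 -0.41314525  0.0610064 ] [ 0.51496005 -0.24675864  0.06971248]
((0.5004322528839111, -0.3298529088497162), (0.166703462600708, 0.026385093107819557), 88.80641174316406)
-0.41 161 0.4975 0.0678
-0.39 211 0.498 0.0674
-0.37 200 0.4988 0.0672
-0.35 188 0.499 0.0671
-0.33 173 0.4994 0.0672
-0.31 171 0.4996 0.0673
-0.29 155 0.5007 0.0676
-0.27 154 0.5006 0.0677
-0.25 101 0.5008 0.0678
t 14.8 tcp [ 0.5017 -0.3285  0.1831] yaw -1.03 tilt [ 2.3e-03 -5.0e-04 -1.0e+00] width 0.0479 F [ 0.5  0.7 -1.1]
[0,0,-0.0,0.0766,-0.1031,-0.0012]
--
```

View pics/s4.png

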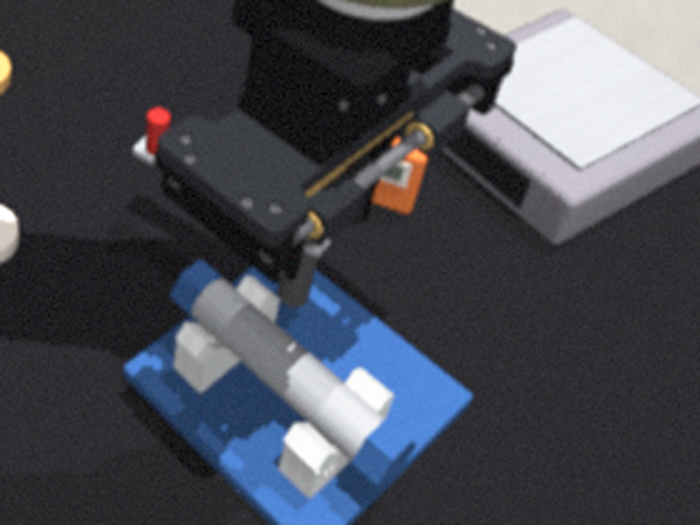

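```bash
python3 - <<'E'
from plan import *
h=np.array([.5715,-.2845]); p=np.array([.5516,-.165]); r=(p-h)/np.hypot(*(p-h))*.12; p=h+r; print(p)
g=[]
for a in np.arange(80/12,80.1,80/12):
    t=np.radians(a); q=h+[r[0]*np.cos(t)-r[1]*np.sin(t), r[0]*np.sin(t)+r[1]*np.cos(t)]; g.append((*q,.1025,8.5+a))
plan([(.535,-.24,.183,8.5)],[(*p,.16,8.5),(*p,.1025,8.5)],g)
E
```

```text
[ 0.55178818 -0.16613005]
t 14.8 tcp [ 0.5017 -0.3285  0.1831] yaw -1.03 tilt [ 2.3e-03 -5.0e-04 -1.0e+00] width 0.0479 F [ 0.5  0.7 -1.1]
[0,0,-9.5,0.0891,0.0317,0.0001]
--
[0,0,0.0,0.0706,0.0275,0.0230]
[0,0,0.0,0.0706,0.0273,0.0805]
--
[0,0,-6.7,-0.0010,-0.0139,-0.0000]
[0,0,-13.3,-0.0037,-0.0276,-0.0001]
[0,0,-20.0,-0.0079,-0.0409,-0.0001]
[0,0,-26.7,-0.0137,-0.0536,-0.0001]
[0,0,-33.3,-0.0208,-0.0656,-0.0001]
[0,0,-40.0,-0.0294,-0.0767,-0.0001]
[0,0,-46.7,-0.0391,-0.0866,-0.0002]
[0,0,-53.3,-0.0499,-0.0954,-0.0002]
[0,0,-60.0,-0.0617,-0.1029,-0.0002]
[0,0,-66.7,-0.0743,-0.1090,-0.0002]
[0,0,-73.3,-0.0875,-0.1135,-0.0002]
[0,0,-80.0,-0.1011,-0.1165,-0.0002]
--
```

Emit:
drive_tool(
  deltas=[
    [0,0,-5,0.045,0.016,0,-0.2],
    [0,0,-9.5,0.089,0.032,0,-0.2],
    [0,0,-9.5,0.13,0.045,0,-0.2],
    [0,0,-9.5,0.163,0.047,0,-0.2],
    [0,0,-9.5,0.163,0.047,0,-0.2],
    [0,0,-9.5,0.163,0.047,0,-0.2],
  ],
)

```text
time: 15.35
ee_pos: [0.5506, -0.1654, 0.1809]
eef_rot: [0.652, 0.758, -0.0, -0.001]
ft_force: [0.4, -0.7, -0.1]
width: 0.0523
```

```bash
python3 - <<'E'
from plan import *
plan([(.5518,-.166,.16,8.5),(.5518,-.166,.1025,8.5)])
E
```

```text
t 15.3 tcp [ 0.5506 -0.1654  0.1809] yaw 8.55 tilt [-1.7e-03  1.0e-04 -1.0e+00] width 0.0523 F [ 0.4 -0.7 -0.1]
[0,0,0.1,-0.0008,0.0011,0.0209]
[0,0,0.1,-0.0008,0.0012,0.0784]
--
```

Emit:
drive_tool(
  deltas=[
    [0,0,0,0,0.001,0.03,-0.2],
    [0,0,0,0,0.001,0.06,-0.2],
    [0,0,0,0,0.001,0.079,-0.2],
    [0,0,0,0,0.001,0.079,-0.2],
    [0,0,0,0,0.001,0.079,1],
    [0,0,0,0,0.001,0.079,1],
    [0,0,0,0,0.001,0.079,1],
    [0,0,0,0,0.001,0.079,1],
    [0,0,0,0,0.001,0.079,1],
    [0,0,0,0,0.001,0.079,1],
    [0,0,0,0,0.001,0.079,1],
    [0,0,0,0,0.001,0.079,1],
  ],
  squeeze=10,
)

```text
time: 16.55
ee_pos: [0.5522, -0.1658, 0.1032]
eef_rot: [0.653, 0.757, 0.0, 0.0]
ft_force: [0.1, 0.3, 3.3]
width: 0.0153
```

Emit:
drive_tool(
  deltas=[
    [0,0,-7,-0.001,-0.014,0,1],
    [0,0,-13,-0.004,-0.028,0,1],
    [0,0,-20,-0.008,-0.041,0,1],
    [0,0,-27,-0.014,-0.054,0,1],
    [0,0,-33,-0.021,-0.066,0,1],
    [0,0,-40,-0.029,-0.077,0,1],
    [0,0,-47,-0.039,-0.087,0,1],
    [0,0,-53,-0.05,-0.095,0,1],
    [0,0,-60,-0.062,-0.103,0,1],
    [0,0,-67,-0.074,-0.109,0,1],
    [0,0,-73,-0.087,-0.1135,0,1],
    [0,0,-73,-0.087,-0.1135,0,1],
  ],
)

```text
time: 17.75
ee_pos: [0.4527, -0.2704, 0.1032]
eef_rot: [0.074, 0.997, -0.0, 0.001]
ft_force: [2.0, 0.3, 0.6]
width: 0.0155
```

```bash
python3 - <<'E'
from plan import *
h=np.array([.5715,-.2845]); u=lambda a:(*(h+.12*np.array([np.cos(np.radians(a)),np.sin(np.radians(a))])),.1025)
r=np.array(read_state()["ee_pos"])[:2]-h; print(np.hypot(*r),np.degrees(np.arctan2(r[1],r[0])))
plan([(*u(a),a-91) for a in (175,177,179,181)])
E
```

```text
0.11967669570362408 173.23672405688203
t 17.8 tcp [ 0.4527 -0.2704  0.1032] yaw 81.52 tilt [ 0.0015 -0.0011 -1.    ] width 0.0155 F [2.  0.3 0.6]
[0,0,-2.5,0.0002,-0.0037,0.0007]
[0,0,-4.5,-0.0002,-0.0079,0.0007]
[0,0,-6.5,-0.0006,-0.0120,0.0007]
[0,0,-8.5,-0.0013,-0.0162,0.0008]
--
```

Emit:
drive_tool(
  deltas=[
    [0,0,-2,0,-0.004,0,1],
    [0,0,-4,0,-0.008,0,1],
    [0,0,-6,-0.0005,-0.011,0,1],
    [0,0,-6,-0.0005,-0.011,0,1],
  ],
)

```text
time: 18.15
ee_pos: [0.452, -0.2799, 0.1032]
eef_rot: [0.023, 1.0, -0.0, 0.001]
ft_force: [2.2, -1.2, 1.2]
width: 0.0153
```

Emit:
drive_tool(
  deltas=[
    [0,0,0,0,-0.002,0,1],
    [0,0,0,0,-0.002,0,1],
  ],
)

```text
time: 18.35
ee_pos: [0.4519, -0.2812, 0.1032]
eef_rot: [0.023, 1.0, 0.0, 0.0]
ft_force: [2.2, 2.7, 4.0]
width: 0.0154
```

Emit:
drive_tool(
  deltas=[
    [0,0,0,0,-0.002,0,1],
    [0,0,0,0,-0.002,0,1],
  ],
)

```text
time: 18.55
ee_pos: [0.4519, -0.2814, 0.1031]
eef_rot: [0.022, 1.0, 0.002, -0.0]
ft_force: [2.1, 8.7, 6.6]
width: 0.0157
```

Emit:
drive_tool(
  deltas=[
    [0,0,0,0,0.001,0,0.5],
    [0,0,0,0,0.001,0,0],
    [0,0,0,0,0.001,0,-0.1],
    [0,0,0,0,0.001,0,-0.1],
    [0,0,0,0,0.001,0,-0.1],
    [0,0,0,0,0.001,-0.04,-0.7],
    [0,0,0,0,0.001,-0.08,-0.7],
    [0,0,0,0,0.001,-0.1,-0.7],
    [0,0,0,0,0.001,-0.1,-0.7],
  ],
)

```text
time: 19.45
ee_pos: [0.4525, -0.2836, 0.2059]
eef_rot: [0.022, 1.0, -0.001, 0.002]
ft_force: [1.1, -0.6, 0.8]
width: 0.0703
```

```bash
python3 - <<'E'
from plan import *
plan([(.551,.047,.15,76)])
E
```

```text
t 19.4 tcp [ 0.4525 -0.2836  0.2059] yaw 87.43 tilt [ 0.0048 -0.0013 -1.    ] width 0.0703 F [ 1.1 -0.6  0.8]
[0,0,11.4,-0.0833,0.3347,0.0560]
--
```

Emit:
drive_tool(
  deltas=[
    [0,0,6,-0.012,0.048,0,-0.7],
    [0,0,11,-0.024,0.096,0,-0.7],
    [0,0,11,-0.036,0.144,0,-0.7],
    [0,0,11,-0.048,0.192,0.02,-0.7],
    [0,0,11,-0.06,0.24,0.03,-0.7],
    [0,0,11,-0.072,0.29,0.05,-0.7],
    [0,0,11,-0.083,0.335,0.05,-0.7],
    [0,0,11,-0.083,0.335,0.05,-0.7],
    [0,0,11,-0.083,0.335,0.05,-0.7],
    [0,0,11,-0.083,0.335,0.05,-0.7],
  ],
)

```text
time: 20.45
ee_pos: [0.5487, 0.0466, 0.1525]
eef_rot: [0.119, 0.993, -0.0, -0.0]
ft_force: [0.6, -0.6, 0.4]
width: 0.0741
```

```bash
python3 - <<'E'
from plan import *
from meas import *
im,D=camera("side"); meas("side",im,D); save('s5.png',im,1.4)
plan([(.551,.047,.016,76)])
E
```

```text
side
white 224 [306. 179.] c [0.7449 0.1108] z 0.0485 mec 0.7468 0.1111 r 0.0187
white 587 [397. 227.] c [ 0.7439 -0.1666] z 0.0713 mec 0.7499 -0.162 r 0.0249
white 383 [233. 275.] c [ 0.44   -0.0031] z 0.0142 mec 0.4392 -0.0023 r 0.0263
white 455 [264. 302.] c [ 0.4442 -0.0995] z 0.0143 mec 0.444 -0.0997 r 0.0263
white 658 [363. 326.] c [ 0.5034 -0.2844] z 0.0793 mec 0.4997 -0.2851 r 0.0618
white 1376 [394. 359.] c [ 0.4976 -0.3454] z 0.0637 mec 0.4946 -0.3423 r 0.0535
white 1490 [ 65. 402.] c [ 0.0948 -0.0482] z 0.0123 mec 0.1128 -0.0456 r 0.0565
white 258 [394. 388.] c [ 0.4715 -0.373 ] z 0.0504 mec 0.4722 -0.3731 r 0.0145
brass 851 [208. 113.] c [0.7512 0.5597] z 0.0653 mec 0.7594 0.5774 r 0.0681
brass 367 [261. 238.] c [0.5506 0.0451] z 0.0142 mec 0.5503 0.0449 r 0.03
brass 222 [426. 264.] c [ 0.7044 -0.2618] z 0.0624 mec 0.7038 -0.2605 r 0.0275
base z 0.012304704612323936 ((0.5267027616500854, -0.31073737144470215), (0.19611385464668274, 0.1711297184228897), 88.80603790283203)
saddle 144 [389. 320.] [ 0.5652 -0.2897  0.043 ] [ 0.561 -0.296  0.025] [ 0.577 -0.277  0.062] ((0.566
[... 852 characters left out ...]
[ 0.4492 -0.2841  0.1043] [ 0.4596 -0.2748  0.117 ]
  top 86 [ 0.4512 -0.2828  0.1136]
post 127 [ 0.5708 -0.2846  0.0855]
col 56 [0.5509 0.0259 0.0138] 0.016199030772592018 ((0.5510353446006775, 0.025145620107650757), (0.038311704993247986, 0.009380966424942017), 0.12916286289691925)
plate 931 0.016460605849486377 ((0.4753269553184509, 0.3199331760406494), 0.06092684715986252) [0.4683033  0.32044249 0.01643797]
cap 158 [0.60670941 0.28525048 0.17638294] [0.63213413 0.30252761 0.18212351] ((0.6068533658981323, 0.28992122411727905), 0.025408320128917694)
t 20.5 tcp [0.5488 0.0463 0.1528] yaw 76.31 tilt [-4.e-04 -5.e-04 -1.e+00] width 0.0737 F [ 0.4 -0.7  0.2]
[0,0,0.3,-0.0020,0.0012,0.1368]
--
```

View pics/s5.png

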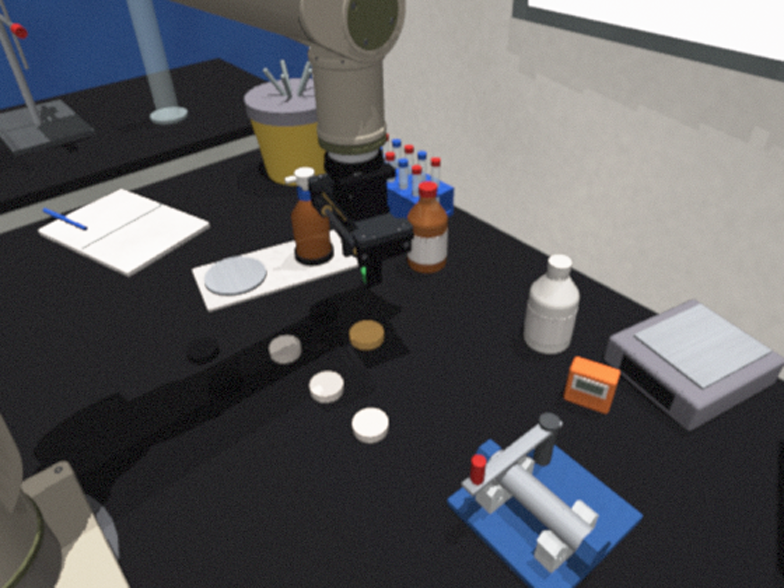

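Strap is closed over the seated column, with the knob at (478,468), and the discs have not moved. Next is the brass disc.

Emit:
drive_tool(
  deltas=[
    [0,0,0,-0.002,0.001,0.04,-0.7],
    [0,0,0,-0.002,0.001,0.08,-0.7],
    [0,0,0,-0.002,0.001,0.115,-0.7],
    [0,0,0,-0.002,0.001,0.137,-0.7],
    [0,0,0,-0.002,0.001,0.137,-0.7],
    [0,0,0,-0.002,0.001,0.137,0.2],
    [0,0,0,-0.002,0.001,0.137,0.2],
    [0,0,0,-0.002,0.001,0.137,0.2],
    [0,0,0,-0.002,0.001,0.137,0.2],
    [0,0,0,-0.002,0.001,0.137,0.2],
    [0,0,0,-0.002,0.001,0.137,0.2],
  ],
  squeeze=25,
)

```text
time: 21.6
ee_pos: [0.5514, 0.0485, 0.0162]
eef_rot: [0.118, 0.993, -0.0, 0.0]
ft_force: [-0.7, -1.5, 2.7]
width: 0.0532
```

```bash
python3 - <<'E'
from plan import *
plan([(.551,.047,.12,76),(.467,.321,.12,76)],[(.467,.321,.0335,76)])
E
```

```text
t 21.6 tcp [0.5514 0.0485 0.0162] yaw 76.44 tilt [ 2.e-04 -2.e-04 -1.e+00] width 0.0532 F [-0.7 -1.5  2.7]
[0,0,0.4,-0.0000,-0.0016,-0.1038]
[0,0,0.4,0.1459,0.2451,-0.1038]
--
[0,0,0.0,0.0000,0.0000,0.0865]
--
```

Emit:
drive_tool(
  deltas=[
    [0,0,0,0,0,-0.03,0.3],
    [0,0,0,0,0,-0.07,0.3],
    [0,0,0,0,0,-0.104,0.3],
    [0,0,0,0.018,0.031,-0.104,0.3],
    [0,0,0,0.036,0.061,-0.104,0.3],
    [0,0,0,0.055,0.092,-0.104,0.3],
    [0,0,0,0.073,0.122,-0.104,0.3],
    [0,0,0,0.091,0.153,-0.104,0.3],
    [0,0,0,0.109,0.184,-0.104,0.3],
    [0,0,0,0.128,0.214,-0.104,0.3],
    [0,0,0,0.146,0.245,-0.104,0.3],
    [0,0,0,0.146,0.245,-0.104,0.3],
  ],
)

```text
time: 22.8
ee_pos: [0.4635, 0.3271, 0.1195]
eef_rot: [0.114, 0.993, 0.001, -0.001]
ft_force: [-0.2, 0.4, -2.1]
width: 0.0533
```

```bash
python3 - <<'E'
from plan import *
plan([(.467,.321,.0335,76)])
E
```

```text
t 22.8 tcp [0.4635 0.3271 0.1195] yaw 76.91 tilt [-0.0017  0.0019 -1.    ] width 0.0533 F [-0.2  0.4 -2.1]
[0,0,0.9,-0.0049,-0.0053,0.0859]
--
```

Emit:
drive_tool(
  deltas=[
    [0,0,0,0,0,0.02,0.3],
    [0,0,0,0,0,0.04,0.3],
    [0,0,0,0,0,0.06,0.3],
    [0,0,0,0,0,0.075,0.3],
    [0,0,0,0,0,0.075,0.3],
    [0,0,0,0,0,0.075,0.3],
  ],
)

```text
time: 23.4
ee_pos: [0.4669, 0.3212, 0.0453]
eef_rot: [0.118, 0.993, -0.0, -0.0]
ft_force: [0.6, 0.6, -1.6]
width: 0.0532
```

```bash
python3 - <<'E'
from plan import *
plan([(.467,.321,.0335,76)])
E
```

```text
t 23.4 tcp [0.4669 0.3212 0.0453] yaw 76.44 tilt [-1.e-04 -1.e-04 -1.e+00] width 0.0532 F [ 0.6  0.6 -1.6]
[0,0,0.4,-0.0001,-0.0001,0.0118]
--
```

Emit:
drive_tool(
  deltas=[
    [0,0,0,0,0,0.006,0.3],
    [0,0,0,0,0,0.012,0.3],
    [0,0,0,0,0,0.012,0.3],
    [0,0,0,0,0,0.012,0.3],
    [0,0,0,0,0,0.012,-0.6],
    [0,0,0,0,0,0.012,-0.6],
    [0,0,0,0,0,0.012,-0.6],
    [0,0,0,0,0,-0.02,-0.6],
    [0,0,0,0,0,-0.06,-0.6],
    [0,0,0,0,0,-0.08,-0.6],
    [0,0,0,0,0,-0.08,-0.6],
  ],
)

```text
time: 24.5
ee_pos: [0.4684, 0.3224, 0.1286]
eef_rot: [0.118, 0.993, 0.002, 0.002]
ft_force: [-0.0, 0.2, -0.0]
width: 0.0695
```

```bash
python3 - <<'E'
from plan import *
plan([(.437,.105,.12,76)])
E
```

```text
t 24.5 tcp [0.4684 0.3224 0.1286] yaw 76.44 tilt [ 0.0043  0.0043 -1.    ] width 0.0695 F [-0.   0.2 -0. ]
[0,0,0.4,-0.0204,-0.2188,0.0076]
--
```

Emit:
drive_tool(
  deltas=[
    [0,0,0,-0.004,-0.044,0,-0.6],
    [0,0,0,-0.009,-0.088,0,-0.6],
    [0,0,0,-0.013,-0.132,0,-0.6],
    [0,0,0,-0.018,-0.176,0,-0.6],
    [0,0,0,-0.0215,-0.217,0,-0.6],
    [0,0,0,-0.0215,-0.217,0,-0.6],
    [0,0,0,-0.0215,-0.217,0,-0.6],
    [0,0,0,-0.0215,-0.217,0,-0.6],
  ],
)

```text
time: 25.3
ee_pos: [0.4368, 0.1063, 0.1248]
eef_rot: [0.117, 0.993, 0.0, -0.0]
ft_force: [-0.1, 0.2, -0.7]
width: 0.0697
```

```bash
cat > stack.py <<'E'
from meas import *
def fit(c,m,z):
    k=np.array(max(cv2.findContours(m.astype(np.uint8),0,1)[0],key=len))[:,0]; mm=np.zeros((420,560),bool); mm[k[:,1],k[:,0]]=1
    return plane(c,mm,z)
def stack(cams=("side","top"),name=None):
    for c in cams:
        im,D=camera(c); C=cloud(c,D); hsv=cv2.cvtColor(im,cv2.COLOR_RGB2HSV)
        near=np.hypot(C[...,0]-.467,C[...,1]-.321)<.062
        for n,col in (("brass",(hsv[...,0]>12)&(hsv[...,0]<35)&(hsv[...,1]>70)),("white",(hsv[...,1]<50)&(C[...,2]>.036))):
            m=near&col&(C[...,2]>.02)
            if m.sum()<60: continue
            z=np.percentile(C[m][:,2],90); m&=abs(C[...,2]-z)<.004; h=plane(c,m,z).astype(np.float32)
            print(c,n,m.sum(),"z",z.round(4),"mec",cv2.minEnclosingCircle(h),"mean",h.mean(0).round(4))
        if name: v,u=pix(c,(.467,.321,.03))[::-1].astype(int); save(c+name,im[max(0,v-60):v+60,max(0,u-80):u+80],3)
        for b in blobs(c,im,D):
            if b[0]=="white" and abs(b[6]-.0145)<.003 and b[-1]<.035: print(c,*b)
E
python3 - <<'E'
from plan import *
from stack import *
stack(name='k1.png'); plan([(.437,.105,.016,76)])
E
python3 -c "
import cv2,numpy as np
cv2.imwrite('pics/k1.png',np.vstack([cv2.imread('pics/sidek1.png'),cv2.imread('pics/topk1.png')])[:,:])"
```

```text
side brass 216 z 0.0318 mec ((0.46493256092071533, 0.31538525223731995), 0.02844558283686638) mean [0.4654 0.3156]
side white 255 [203. 247.] c [0.4368 0.1035] z 0.0144 mec 0.4368 0.1036 r 0.0242
side white 383 [233. 275.] c [ 0.4401 -0.0032] z 0.0143 mec 0.4397 -0.0028 r 0.0264
side white 461 [264. 302.] c [ 0.4442 -0.0995] z 0.0143 mec 0.4443 -0.0993 r 0.0259
top brass 158 z 0.0329 mec ((0.46435800194740295, 0.3286929130554199), 0.024622753262519836) mean [0.4645 0.3341]
top white 289 [263. 271.] c [ 0.4388 -0.0036] z 0.015 mec 0.4397 -0.0002 r 0.0236
top white 356 [304. 270.] c [ 0.4442 -0.0964] z 0.0148 mec 0.4444 -0.0965 r 0.0238
t 25.4 tcp [0.4368 0.1064 0.1248] yaw 76.56 tilt [-1.e-04 -2.e-04 -1.e+00] width 0.0695 F [-0.1  0.1  0.6]
[0,0,0.6,-0.0005,-0.0013,0.1088]
--
```

View pics/k1.png

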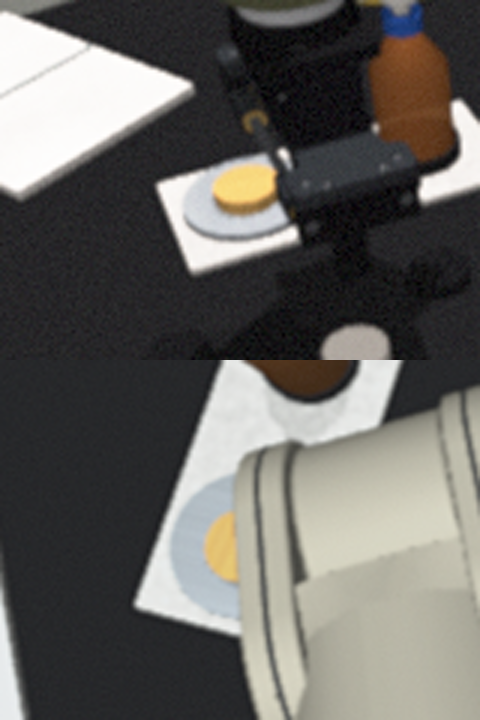

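Emit:
drive_tool(
  deltas=[
    [0,0,0.5,-0.01,-0.045,0,-0.6],
    [0,0,0.5,-0.02,-0.09,0,-0.6],
    [0,0,0.5,-0.035,-0.135,0,-0.6],
    [0,0,0.5,-0.045,-0.175,0,-0.6],
    [0,0,0.5,-0.055,-0.197,0,-0.6],
    [0,0,0.5,-0.055,-0.197,0,-0.6],
    [0,0,0.5,-0.055,-0.197,0,-0.6],
    [0,0,0.5,-0.055,-0.197,0,-0.6],
  ],
)

```text
time: 26.2
ee_pos: [0.4443, -0.0976, 0.1248]
eef_rot: [0.121, 0.993, 0.0, -0.0]
ft_force: [-0.1, 1.7, -0.3]
width: 0.0697
```

```bash
python3 - <<'E'
from plan import *
from stack import *
stack(name='k2.png'); plan([(.4442,-.098,.016,76)])
# plate outline: bluish-grey vs white board, top view edge fit
for c in("top","side"):
    im,D=camera(c); C=cloud(c,D); hsv=cv2.cvtColor(im,cv2.COLOR_RGB2HSV)
    near=np.hypot(C[...,0]-.467,C[...,1]-.321)<.066
    m=near&(hsv[...,0]>85)&(hsv[...,0]<125)&(hsv[...,1]>14)&(hsv[...,1]<70)&(hsv[...,2]>120)&(C[...,2]<.026)
    m=cv2.morphologyEx(m.astype(np.uint8),cv2.MORPH_OPEN,np.ones((3,3)))
    k=max(cv2.findContours(m,0,1)[0],key=len)[:,0]; mm=np.zeros((420,560),bool); mm[k[:,1],k[:,0]]=1
    h=plane(c,mm,.016); print(c,"plate",m.sum(),"mec",cv2.minEnclosingCircle(h.astype(np.float32)),"ell",cv2.fitEllipse(h.astype(np.float32)))
E
```

```text
side brass 222 z 0.0317 mec ((0.46552959084510803, 0.3152039647102356), 0.028126150369644165) mean [0.4659 0.3156]
side white 313 [203. 248.] c [0.4368 0.1031] z 0.0141 mec 0.4378 0.103 r 0.027
side white 268 [232. 273.] c [0.4417 0.0005] z 0.0145 mec 0.44 -0.002 r 0.0238
side white 411 [264. 302.] c [ 0.4442 -0.0997] z 0.0145 mec 0.4438 -0.1004 r 0.0254
top brass 422 z 0.0331 mec ((0.4662763476371765, 0.31960856914520264), 0.026647092774510384) mean [0.466  0.3195]
top white 357 [214. 271.] c [0.4367 0.1068] z 0.0151 mec 0.4367 0.107 r 0.0238
t 26.3 tcp [ 0.4443 -0.0978  0.1249] yaw 76.09 tilt [-2.e-04  2.e-04 -1.e+00] width 0.0695 F [-0.1  0.6  0.2]
[0,0,0.1,-0.0000,-0.0002,0.1089]
--
top plate 1300 mec ((0.4675600230693817, 0.32484355568885803), 0.054426778107881546) ell ((0.46764618158340454, 0.32463353872299194), (0.10516637563705444, 0.10667536407709122), 175.50279235839844)Traceback (most recent call last):
  File "<stdin>", line 10, in <module>
ValueError: max() iterable argument is empty
```

View pics/topk2.png

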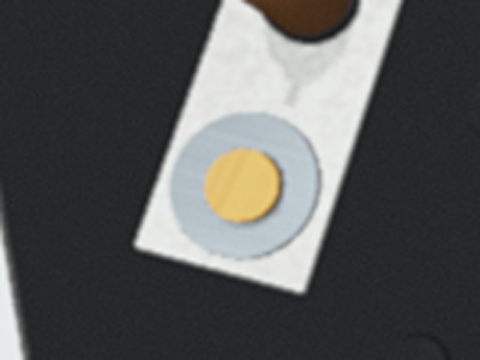

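The top view shows the brass disc at crop (243,185) and the plate at (245,185). After height parallax the disc sits about 4 mm toward -y, so I'll regrip it and shift it.

```bash
python3 - <<'E'
from plan import *
plan([(.467,.321,.125,76)],[(.467,.321,.0335,76)],[(.468,.325,.0345,76)])
E
```

```text
t 26.4 tcp [ 0.4442 -0.0983  0.125 ] yaw 76.05 tilt [-0.e+00  2.e-04 -1.e+00] width 0.0697 F [-0.4  0.1 -0.4]
[0,0,0.0,0.0790,0.4124,0.0001]
--
[0,0,0.0,-0.0000,-0.0000,0.0915]
--
[0,0,0.0,-0.0000,0.0041,-0.0010]
--
```

Emit:
drive_tool(
  deltas=[
    [0,0,0,0.009,0.046,0,-0.6],
    [0,0,0,0.018,0.092,0,-0.6],
    [0,0,0,0.027,0.138,0,-0.6],
    [0,0,0,0.036,0.184,0,-0.6],
    [0,0,0,0.045,0.23,0,-0.6],
    [0,0,0,0.054,0.276,0,-0.6],
    [0,0,0,0.063,0.322,0,-0.6],
    [0,0,0,0.071,0.368,0,-0.6],
    [0,0,0,0.079,0.4125,0,-0.6],
    [0,0,0,0.079,0.4125,0,-0.6],
    [0,0,0,0.079,0.4125,0,-0.6],
    [0,0,0,0.079,0.4125,0,-0.6],
  ],
)

```text
time: 27.6
ee_pos: [0.4677, 0.3192, 0.1249]
eef_rot: [0.123, 0.992, -0.0, -0.0]
ft_force: [0.8, 0.1, 0.2]
width: 0.0696
```

Emit:
drive_tool(
  deltas=[
    [0,0,0,0,0,0.04,-0.6],
    [0,0,0,0,0,0.075,-0.6],
    [0,0,0,0,0,0.0915,-0.6],
    [0,0,0,0,0,0.0915,-0.6],
    [0,0,0,0,0,0.0915,0.2],
    [0,0,0,0,0,0.0915,0.2],
    [0,0,0,0,0,0.0915,0.2],
    [0,0,0,0,0,0.0915,0.2],
    [0,0,0,0,0,0.0895,0.2],
    [0,0,0,0,0,0.0895,0.2],
  ],
)

```text
time: 28.6
ee_pos: [0.4675, 0.3203, 0.0357]
eef_rot: [0.122, 0.993, 0.0, -0.0]
ft_force: [-0.3, -0.5, -2.1]
width: 0.053
```

```bash
python3 - <<'E'
from plan import *
plan([(.468,.325,.0355,76),(.468,.325,.034,76)])
E
```

```text
t 28.6 tcp [0.4675 0.3203 0.0357] yaw 75.96 tilt [-0.e+00  2.e-04 -1.e+00] width 0.053 F [-0.3 -0.5 -2.1]
[0,0,-0.0,0.0007,0.0047,0.0002]
[0,0,-0.0,0.0007,0.0047,0.0017]
--
```

Emit:
drive_tool(
  deltas=[
    [0,0,0,0,0.0025,0,0.2],
    [0,0,0,0,0.0045,0,0.2],
    [0,0,0,0,0.0045,0.0015,0.2],
    [0,0,0,0,0.0045,0.0015,0.2],
    [0,0,0,0,0.0045,0.0015,-0.6],
    [0,0,0,0,0.0045,0.0015,-0.6],
    [0,0,0,0,0.0045,0.0015,-0.6],
    [0,0,0,0,0.0045,-0.03,-0.6],
    [0,0,0,0,0.0045,-0.07,-0.6],
    [0,0,0,0,0.0045,-0.09,-0.6],
    [0,0,0,0,0.0045,-0.09,-0.6],
    [0,0,0,0,0.0045,-0.09,-0.6],
  ],
)

```text
time: 29.8
ee_pos: [0.4687, 0.3246, 0.1256]
eef_rot: [0.122, 0.992, 0.0, 0.0]
ft_force: [0.3, -0.2, -0.5]
width: 0.0698
```

Emit:
drive_tool(
  deltas=[
    [0,0,0,-0.009,-0.046,0,-0.6],
    [0,0,0,-0.018,-0.092,0,-0.6],
    [0,0,0,-0.027,-0.138,0,-0.6],
    [0,0,0,-0.036,-0.184,0,-0.6],
    [0,0,0,-0.045,-0.23,0,-0.6],
    [0,0,0,-0.054,-0.276,0,-0.6],
    [0,0,0,-0.063,-0.322,0,-0.6],
    [0,0,0,-0.071,-0.368,0,-0.6],
    [0,0,0,-0.079,-0.416,0,-0.6],
    [0,0,0,-0.079,-0.416,0,-0.6],
    [0,0,0,-0.079,-0.416,0,-0.6],
    [0,0,0,-0.079,-0.416,0,-0.6],
  ],
)

```text
time: 31.0
ee_pos: [0.444, -0.0972, 0.1248]
eef_rot: [0.122, 0.993, -0.0, -0.001]
ft_force: [1.0, -0.1, 0.5]
width: 0.0698
```

```bash
python3 - <<'E'
from plan import *
from stack import *
stack(("top","side")); plan([(.4443,-.0968,.016,76)])
E
```

```text
top brass 427 z 0.0332 mec ((0.46690431237220764, 0.32395806908607483), 0.02682381495833397) mean [0.4668 0.3241]
top white 353 [214. 271.] c [0.4367 0.1068] z 0.0152 mec 0.4367 0.107 r 0.0238
side brass 217 z 0.0319 mec ((0.46550047397613525, 0.3204041123390198), 0.027762707322835922) mean [0.4664 0.3199]
side white 317 [203. 248.] c [0.437  0.1035] z 0.0141 mec 0.4377 0.1029 r 0.0272
side white 262 [232. 273.] c [4.418e-01 3.000e-04] z 0.0147 mec 0.4406 -0.0023 r 0.0233
side white 409 [264. 302.] c [ 0.4441 -0.0998] z 0.0143 mec 0.4435 -0.1 r 0.0253
t 31.1 tcp [ 0.4443 -0.0969  0.1251] yaw 76.08 tilt [-8.e-04  0.e+00 -1.e+00] width 0.0694 F [ 0.7 -0.6  0.1]
[0,0,0.1,-0.0000,0.0002,0.1091]
--
```

Emit:
drive_tool(
  deltas=[
    [0,0,0,0,0,0.04,-0.6],
    [0,0,0,0,0,0.08,-0.6],
    [0,0,0,0,0,0.1,-0.6],
    [0,0,0,0,0,0.109,-0.6],
    [0,0,0,0,0,0.109,-0.6],
    [0,0,0,0,0,0.109,0.4],
    [0,0,0,0,0,0.109,0.4],
    [0,0,0,0,0,0.109,0.4],
    [0,0,0,0,0,0.109,0.4],
    [0,0,0,0,0,0.109,0.4],
    [0,0,0,0,0,0.109,0.4],
  ],
  squeeze=20,
)

```text
time: 32.2
ee_pos: [0.4448, -0.0979, 0.0169]
eef_rot: [0.122, 0.993, 0.0, 0.0]
ft_force: [-1.9, 2.1, 7.0]
width: 0.0471
```

```bash
python3 - <<'E'
from plan import *
plan([(.4443,-.0967,.12,76),(.467,.325,.12,76)],[(.467,.325,.047,76)])
E
```

```text
t 32.2 tcp [ 0.4448 -0.0979  0.0169] yaw 75.96 tilt [ 8.e-04  5.e-04 -1.e+00] width 0.0471 F [-1.9  2.1  7. ]
[0,0,-0.0,0.0007,0.0011,-0.1031]
[0,0,-0.0,0.0810,0.4158,-0.1028]
--
[0,0,0.0,0.0000,-0.0001,0.0730]
--
```

Emit:
drive_tool(
  deltas=[
    [0,0,0,0,0,-0.03,0.4],
    [0,0,0,0,0,-0.065,0.4],
    [0,0,0,0,0,-0.103,0.4],
    [0,0,0,0.009,0.046,-0.103,0.4],
    [0,0,0,0.018,0.092,-0.103,0.4],
    [0,0,0,0.027,0.138,-0.103,0.4],
    [0,0,0,0.036,0.184,-0.103,0.4],
    [0,0,0,0.045,0.23,-0.103,0.4],
    [0,0,0,0.054,0.276,-0.103,0.4],
    [0,0,0,0.063,0.322,-0.103,0.4],
    [0,0,0,0.072,0.368,-0.103,0.4],
    [0,0,0,0.08,0.415,-0.103,0.4],
  ],
)

```text
time: 33.4
ee_pos: [0.4672, 0.3255, 0.1193]
eef_rot: [0.122, 0.992, -0.0, -0.0]
ft_force: [0.8, 0.3, 0.4]
width: 0.0475
```

Emit:
drive_tool(
  deltas=[
    [0,0,0,0,0,0,0.4],
    [0,0,0,0,0,0.02,0.4],
    [0,0,0,0,0,0.04,0.4],
    [0,0,0,0,0,0.055,0.4],
    [0,0,0,0,0,0.055,0.4],
    [0,0,0,0,0,0.055,0.4],
  ],
)

```text
time: 34.0
ee_pos: [0.4676, 0.3237, 0.0648]
eef_rot: [0.122, 0.992, -0.0, -0.0]
ft_force: [0.7, 0.6, -0.6]
width: 0.0476
```

```bash
python3 - <<'E'
from plan import *
plan([(.467,.325,.0475,76)])
E
```

```text
t 34.0 tcp [0.4676 0.3237 0.0648] yaw 75.94 tilt [-1.e-04 -2.e-04 -1.e+00] width 0.0476 F [ 0.7  0.6 -0.6]
[0,0,-0.1,0.0010,0.0011,0.0173]
--
```

Emit:
drive_tool(
  deltas=[
    [0,0,0,0.0005,0.001,0.008,0.4],
    [0,0,0,0.0005,0.001,0.014,0.4],
    [0,0,0,0.0005,0.001,0.0173,0.4],
    [0,0,0,0.0005,0.001,0.0173,0.4],
    [0,0,0,0.0005,0.001,0.0173,0.4],
    [0,0,0,0.0005,0.001,0.0173,-0.6],
    [0,0,0,0.0005,0.001,0.0173,-0.6],
    [0,0,0,0.0005,0.001,0.0173,-0.6],
    [0,0,0,0.0005,0.001,-0.02,-0.6],
    [0,0,0,0.0005,0.001,-0.06,-0.6],
    [0,0,0,0.0005,0.001,-0.06,-0.6],
    [0,0,0,0.0005,0.001,-0.06,-0.6],
  ],
)

```text
time: 35.2
ee_pos: [0.4677, 0.3254, 0.1255]
eef_rot: [0.122, 0.992, 0.001, 0.001]
ft_force: [-1.1, -0.4, -0.5]
width: 0.0695
```

```bash
python3 - <<'E'
from plan import *
from stack import *
plan([(.4397,-.0005,.12,76)],[(.4397,-.0005,.016,76)]); stack(("side",))
E
```

```text
t 35.2 tcp [0.4677 0.3254 0.1255] yaw 75.96 tilt [ 0.0014  0.0017 -1.    ] width 0.0695 F [-1.1 -0.4 -0.5]
[0,0,-0.0,-0.0519,-0.3229,0.0048]
--
[0,0,0.0,0.0001,-0.0002,0.1040]
--
side brass 45 z 0.462 mec ((0.492682546377182, 0.27727004885673523), 0.03750498592853546) mean [0.4947 0.282 ]
side white 174 z 0.4269 mec ((0.46630167961120605, 0.315964937210083), 0.059558648616075516) mean [0.4609 0.2986]
side white 310 [203. 248.] c [0.437  0.1033] z 0.0141 mec 0.4377 0.1028 r 0.0272
side white 384 [233. 275.] c [ 0.4401 -0.003 ] z 0.0141 mec 0.4398 -0.0027 r 0.0264
```

Emit:
drive_tool(
  deltas=[
    [0,0,0,-0.007,-0.046,0,-0.6],
    [0,0,0,-0.015,-0.092,0,-0.6],
    [0,0,0,-0.022,-0.138,0,-0.6],
    [0,0,0,-0.03,-0.184,0,-0.6],
    [0,0,0,-0.037,-0.23,0,-0.6],
    [0,0,0,-0.045,-0.276,0,-0.6],
    [0,0,0,-0.052,-0.3225,0,-0.6],
    [0,0,0,-0.052,-0.3225,0,-0.6],
    [0,0,0,-0.052,-0.3225,0,-0.6],
    [0,0,0,-0.052,-0.3225,0,-0.6],
  ],
)

```text
time: 36.25
ee_pos: [0.4391, 0.0003, 0.1239]
eef_rot: [0.122, 0.993, -0.0, -0.0]
ft_force: [0.6, 0.9, -0.0]
width: 0.0698
```

```bash
sed -i 's/col&(C\[...,2\]>.02)/col\&(C[...,2]>.02)\&(C[...,2]<.09)/' stack.py; python3 - <<'E'
from plan import *
from stack import *
stack(("top","side"),"k3.png"); plan([(.4397,-.0005,.016,76)])
E
```

```text
top brass 32 z 0.0362 mec ((0.4654618799686432, 0.31896981596946716), 0.025385959073901176) mean [0.4682 0.3055]
top white 354 z 0.047 mec ((0.46644139289855957, 0.32329902052879333), 0.024012602865695953) mean [0.4664 0.3233]
side brass 57 z 0.0311 mec ((0.4660833477973938, 0.31520363688468933), 0.026826415210962296) mean [0.463  0.3056]
side white 186 z 0.0459 mec ((0.46748536825180054, 0.3190639913082123), 0.026055358350276947) mean [0.4663 0.3197]
side white 306 [203. 248.] c [0.4364 0.1034] z 0.0142 mec 0.4358 0.1038 r 0.0263
side white 367 [233. 275.] c [ 0.4398 -0.004 ] z 0.0141 mec 0.4394 -0.004 r 0.0263
t 36.4 tcp [0.4393 0.0005 0.1241] yaw 76.08 tilt [-7.e-04 -4.e-04 -1.e+00] width 0.0693 F [-0.5  0.3 -0.4]
[0,0,0.1,-0.0007,-0.0009,0.1081]
--
```

View pics/sidek3.png

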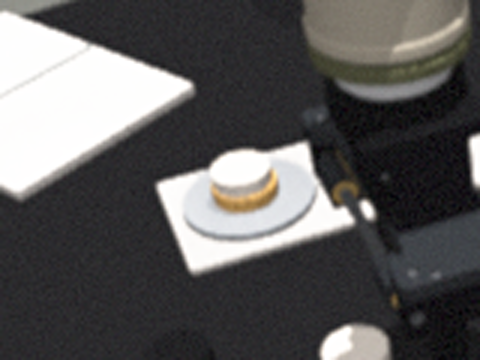

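The first frit sits squarely on the brass disc at (243,172) in the crop. Next is the second frit.

Emit:
drive_tool(
  deltas=[
    [0,0,0,-0.0005,0,0.04,-0.6],
    [0,0,0,-0.0005,0,0.08,-0.6],
    [0,0,0,-0.0005,0,0.1,-0.6],
    [0,0,0,-0.0005,0,0.108,-0.6],
    [0,0,0,-0.0005,0,0.108,-0.6],
    [0,0,0,-0.0005,0,0.108,0.4],
    [0,0,0,-0.0005,0,0.108,0.4],
    [0,0,0,-0.0005,0,0.108,0.4],
    [0,0,0,-0.0005,0,0.108,0.4],
    [0,0,0,-0.0005,0,0.108,0.4],
    [0,0,0,-0.0005,0,0.108,0.4],
  ],
)

```text
time: 37.45
ee_pos: [0.4403, -0.0004, 0.0169]
eef_rot: [0.122, 0.993, 0.0, 0.0]
ft_force: [-1.3, 1.2, 5.9]
width: 0.0472
```

```bash
python3 - <<'E'
from plan import *
plan([(.4397,-.0005,.13,76),(.468,.3255,.13,76)],[(.468,.3255,.075,76)])
E
```

```text
t 37.5 tcp [ 4.403e-01 -4.000e-04  1.690e-02] yaw 75.96 tilt [ 7.e-04  6.e-04 -1.e+00] width 0.0472 F [-1.3  1.2  5.9]
[0,0,-0.0,0.0005,-0.0001,-0.1131]
[0,0,-0.0,0.0521,0.3230,-0.1129]
--
[0,0,0.0,0.0000,-0.0000,0.0550]
--
```

Emit:
drive_tool(
  deltas=[
    [0,0,0,0,0,-0.035,0.4],
    [0,0,0,0,0,-0.075,0.4],
    [0,0,0,0,0,-0.113,0.4],
    [0,0,0,0.007,0.046,-0.113,0.4],
    [0,0,0,0.015,0.092,-0.113,0.4],
    [0,0,0,0.022,0.138,-0.113,0.4],
    [0,0,0,0.03,0.184,-0.113,0.4],
    [0,0,0,0.037,0.23,-0.113,0.4],
    [0,0,0,0.045,0.276,-0.113,0.4],
    [0,0,0,0.052,0.323,-0.113,0.4],
    [0,0,0,0.052,0.323,-0.113,0.4],
  ],
)

```text
time: 38.55
ee_pos: [0.4659, 0.3324, 0.1288]
eef_rot: [0.118, 0.993, 0.001, -0.0]
ft_force: [-0.9, 0.1, -0.8]
width: 0.0472
```

Emit:
drive_tool(
  deltas=[
    [0,0,0,0,0,0,0.4],
    [0,0,0,0,0,0.02,0.4],
    [0,0,0,0,0,0.04,0.4],
    [0,0,0,0,0,0.05,0.4],
    [0,0,0,0,0,0.05,0.4],
    [0,0,0,0,0,0.05,0.4],
  ],
)

```text
time: 39.15
ee_pos: [0.4683, 0.3249, 0.0802]
eef_rot: [0.123, 0.992, 0.0, 0.0]
ft_force: [-0.2, 0.5, -1.1]
width: 0.0474
```

```bash
python3 - <<'E'
from plan import *
plan([(.468,.3255,.0615,76)])
E
```

```text
t 39.1 tcp [0.4683 0.3249 0.0802] yaw 75.9 tilt [ 4.e-04  3.e-04 -1.e+00] width 0.0474 F [-0.2  0.5 -1.1]
[0,0,-0.1,0.0004,0.0005,0.0187]
--
```

Lower, release and lift, then move on to the last frit at (.4367, .1065).

Emit:
drive_tool(
  deltas=[
    [0,0,0,0.0005,0.0005,0.009,0.4],
    [0,0,0,0.0005,0.0005,0.015,0.4],
    [0,0,0,0.0005,0.0005,0.0187,0.4],
    [0,0,0,0.0005,0.0005,0.0187,0.4],
    [0,0,0,0.0005,0.0005,0.0187,0.4],
    [0,0,0,0.0005,0.0005,0.0187,-0.6],
    [0,0,0,0.0005,0.0005,0.0187,-0.6],
    [0,0,0,0.0005,0.0005,0.0187,-0.6],
    [0,0,0,0.0005,0.0005,-0.02,-0.6],
    [0,0,0,0.0005,0.0005,-0.05,-0.6],
    [0,0,0,0.0005,0.0005,-0.05,-0.6],
    [0,0,0,0.0005,0.0005,-0.05,-0.6],
  ],
)

```text
time: 40.35
ee_pos: [0.4677, 0.3262, 0.13]
eef_rot: [0.122, 0.993, 0.001, 0.0]
ft_force: [-0.4, 0.1, -0.3]
width: 0.0694
```

```bash
python3 - <<'E'
from plan import *
plan([(.4367,.1065,.13,76)])
E
```

```text
t 40.4 tcp [0.4677 0.3262 0.13  ] yaw 75.96 tilt [ 9.0e-04  1.2e-03 -1.0e+00] width 0.0694 F [-0.4  0.1 -0.3]
[0,0,-0.0,-0.0232,-0.2206,-0.0003]
--
```

Emit:
drive_tool(
  deltas=[
    [0,0,0,-0.005,-0.045,0,-0.6],
    [0,0,0,-0.009,-0.09,0,-0.6],
    [0,0,0,-0.014,-0.135,0,-0.6],
    [0,0,0,-0.019,-0.18,0,-0.6],
    [0,0,0,-0.023,-0.2205,0,-0.6],
    [0,0,0,-0.023,-0.2205,0,-0.6],
    [0,0,0,-0.023,-0.2205,0,-0.6],
    [0,0,0,-0.023,-0.2205,0,-0.6],
  ],
)

```text
time: 41.15
ee_pos: [0.4361, 0.1074, 0.1291]
eef_rot: [0.122, 0.993, -0.0, -0.0]
ft_force: [-0.2, 0.5, 0.2]
width: 0.0697
```

```bash
python3 - <<'E'
from plan import *
from stack import *
stack(("side",)); plan([(.4367,.1065,.016,76)])
E
```

```text
side brass 51 z 0.0309 mec ((0.4619230031967163, 0.31334805488586426), 0.024236951023340225) mean [0.4601 0.3042]
side white 180 z 0.0593 mec ((0.4679735600948334, 0.32148727774620056), 0.02528584934771061) mean [0.4667 0.3215]
side white 294 [203. 248.] c [0.4366 0.103 ] z 0.0143 mec 0.437 0.1027 r 0.0266
t 41.2 tcp [0.4361 0.1075 0.1291] yaw 76.06 tilt [-5.e-04 -5.e-04 -1.e+00] width 0.0697 F [-0.4 -0.8  0.4]
[0,0,0.1,-0.0008,-0.0008,0.1131]
--
```

Emit:
drive_tool(
  deltas=[
    [0,0,0,-0.0005,-0.0005,0.04,-0.6],
    [0,0,0,-0.0005,-0.0005,0.08,-0.6],
    [0,0,0,-0.0005,-0.0005,0.105,-0.6],
    [0,0,0,-0.0005,-0.0005,0.113,-0.6],
    [0,0,0,-0.0005,-0.0005,0.113,-0.6],
    [0,0,0,-0.0005,-0.0005,0.113,0.4],
    [0,0,0,-0.0005,-0.0005,0.113,0.4],
    [0,0,0,-0.0005,-0.0005,0.113,0.4],
    [0,0,0,-0.0005,-0.0005,0.113,0.4],
    [0,0,0,-0.0005,-0.0005,0.113,0.4],
    [0,0,0,-0.0005,-0.0005,0.113,0.4],
  ],
)

```text
time: 42.3
ee_pos: [0.437, 0.1061, 0.0169]
eef_rot: [0.122, 0.993, 0.0, 0.0]
ft_force: [-0.5, 0.5, 6.3]
width: 0.0472
```

```bash
python3 - <<'E'
from plan import *
plan([(.4367,.1065,.14,76),(.468,.325,.14,76)],[(.468,.325,.09,76)])
E
```

```text
t 42.3 tcp [0.437  0.1061 0.0169] yaw 75.96 tilt [ 6.e-04  7.e-04 -1.e+00] width 0.0472 F [-0.5  0.5  6.3]
[0,0,-0.0,0.0003,0.0004,-0.1231]
[0,0,-0.0,0.0229,0.2200,-0.1229]
--
[0,0,0.0,0.0000,-0.0000,0.0500]
--
```

Emit:
drive_tool(
  deltas=[
    [0,0,0,0,0,-0.035,0.4],
    [0,0,0,0,0,-0.075,0.4],
    [0,0,0,0,0,-0.123,0.4],
    [0,0,0,0.005,0.044,-0.123,0.4],
    [0,0,0,0.01,0.088,-0.123,0.4],
    [0,0,0,0.014,0.132,-0.123,0.4],
    [0,0,0,0.018,0.176,-0.123,0.4],
    [0,0,0,0.023,0.22,-0.123,0.4],
    [0,0,0,0.023,0.22,-0.123,0.4],
    [0,0,0,0.023,0.22,-0.123,0.4],
  ],
)

```text
time: 43.3
ee_pos: [0.4673, 0.3252, 0.1387]
eef_rot: [0.122, 0.993, -0.001, -0.0]
ft_force: [0.3, -1.2, -0.3]
width: 0.0474
```

Emit:
drive_tool(
  deltas=[
    [0,0,0,0,0,0.02,0.4],
    [0,0,0,0,0,0.035,0.4],
    [0,0,0,0,0,0.045,0.4],
    [0,0,0,0,0,0.045,0.4],
    [0,0,0,0,0,0.045,0.4],
  ],
)

```text
time: 43.8
ee_pos: [0.4679, 0.3245, 0.0948]
eef_rot: [0.123, 0.992, -0.0, 0.0]
ft_force: [0.4, 0.1, 0.0]
width: 0.0474
```

```bash
python3 - <<'E'
from plan import *
plan([(.468,.325,.0757,76)])
E
```

```text
t 43.8 tcp [0.4679 0.3245 0.0948] yaw 75.92 tilt [ 0. -0. -1.] width 0.0474 F [0.4 0.1 0. ]
[0,0,-0.1,0.0001,0.0005,0.0191]
--
```

Emit:
drive_tool(
  deltas=[
    [0,0,0,0,0.0005,0.009,0.4],
    [0,0,0,0,0.0005,0.015,0.4],
    [0,0,0,0,0.0005,0.0191,0.4],
    [0,0,0,0,0.0005,0.0191,0.4],
    [0,0,0,0,0.0005,0.0191,0.4],
    [0,0,0,0,0.0005,0.0191,-0.6],
    [0,0,0,0,0.0005,0.0191,-0.6],
    [0,0,0,0,0.0005,0.0191,-0.6],
    [0,0,0,0,0.0005,-0.03,-0.6],
    [0,0,0,0,0.0005,-0.08,-0.6],
    [0,0,0,0,0.0005,-0.13,1],
    [0,0,0,0,0.0005,-0.14,1],
  ],
)

```text
time: 45.0
ee_pos: [0.4699, 0.3264, 0.2408]
eef_rot: [0.123, 0.992, 0.004, 0.003]
ft_force: [0.4, -0.2, -0.1]
width: 0.0605
```

Emit:
drive_tool(
  deltas=[
    [0,0,0,0,-0.045,0,1],
    [0,0,0,0,-0.09,0,1],
    [0,0,0,0,-0.135,0,1],
    [0,0,0,0,-0.18,0,1],
    [0,0,0,0,-0.22,0,1],
    [0,0,0,0,-0.26,0,1],
    [0,0,0,0,-0.3,0,1],
    [0,0,0,0,-0.3,0,1],
    [0,0,0,0,-0.3,0,1],
    [0,0,0,0,-0.3,0,1],
    [0,0,0,0,-0.3,0,1],
  ],
)

```text
time: 46.1
ee_pos: [0.3952, 0.0351, 0.2344]
eef_rot: [0.122, 0.993, -0.0, -0.0]
ft_force: [0.1, 0.0, 0.4]
width: 0.0003
```

```bash
python3 - <<'E'
from plan import *
from stack import *
from meas import meas
stack(("top","side"),"k4.png"); plan([(.45,0.05,.24,76)])
a=cv2.imread('pics/topk4.png'); b=cv2.imread('pics/sidek4.png'); print(a.shape,b.shape)
im,D=camera("side"); meas("side",im,D); f=cv2.resize(im[235:420,300:500,::-1],None,fx=1.5,fy=1.5)
W=max(a.shape[0],b.shape[0]); p=lambda i:cv2.copyMakeBorder(i,0,600-i.shape[0],0,0,0)
cv2.imwrite('pics/k4.png',np.hstack([np.vstack([a,b])[:600,:480],p(f)]))
im,D=camera("top"); C=cloud("top",D); m=(C[...,2]>.176)&(np.hypot(C[...,0]-.612,C[...,1]-.288)<.035)&(cv2.cvtColor(im,cv2.COLOR_RGB2HSV)[...,1]<60)
h=plane("top",m,.18).astype(np.float32); print("cap",m.sum(),cv2.minEnclosingCircle(h),h.mean(0))
save('cap.png',im[135:195,80:150],5)
E
```

```text
top brass 16 z 0.0373 mec ((0.4710313677787781, 0.3095044791698456), 0.020030060783028603) mean [0.4719 0.305 ]
top white 391 z 0.0747 mec ((0.46769675612449646, 0.32346731424331665), 0.024109072983264923) mean [0.4674 0.3238]
side brass 54 z 0.0314 mec ((0.46567872166633606, 0.31662890315055847), 0.025256752967834473) mean [0.4622 0.305 ]
side white 155 z 0.073 mec ((0.46749600768089294, 0.3208812177181244), 0.025803375989198685) mean [0.4643 0.3214]
t 46.2 tcp [0.3951 0.0349 0.2344] yaw 76.02 tilt [-3.e-04 -7.e-04 -1.e+00] width 0.0001 F [0.7 0.7 0.1]
[0,0,0.0,-0.0496,0.0279,-0.0056]
--
(360, 480, 3) (360, 480, 3)
side
white 326 [305. 178.] c [0.7427 0.113 ] z 0.05 mec 0.7452 0.1156 r 0.0241
white 826 [396. 230.] c [ 0.7435 -0.1661] z 0.0643 mec 0.7501 -0.1619 r 0.0281
white 682 [363. 326.] c [ 0.5028 -0.2845] z 0.0793 mec 0.4999 -0.2852 r 0.063
white 1442 [393. 359.] c [ 0.4976 -0.3454] z 0.0636 mec 0.497 -0.3433 r 0.0542
white 810 [ 37. 345.] c [0.092  0.0852] z 0.0123 mec 0.0877 0.0803 r 0.0412
white 285 [394. 389.] c [ 0.4719 -0.3729] z 0.0496 mec 0.4714 -0.373 r 0.0152
white 7
[... 1117 characters left out ...]
2852044627070427, 0.026042571291327477), 16.915515899658203)
strap 799 ((0.5123282074928284, -0.28220421075820923), (0.023359008133411407, 0.15027876198291779), 87.90306854248047) 0.07916085092184538
knob 186 [ 0.4492 -0.2841  0.1044] [ 0.4588 -0.2746  0.117 ]
  top 87 [ 0.4511 -0.283   0.1137]
post 130 [ 0.5709 -0.2846  0.0856]
plate 544 0.016764991216367327 ((0.46951743960380554, 0.32222503423690796), 0.05680437386035919) [0.45599344 0.30659608 0.01701516]
cap 179 [0.60819042 0.28389724 0.17567793] [0.63089987 0.30573714 0.18248875] ((0.6060928106307983, 0.2889306843280792), 0.02526932768523693)
cap 272 ((0.6049869656562805, 0.2905336618423462), 0.02586905099451542) [0.61149436 0.28916052]
```

View pics/k4.png

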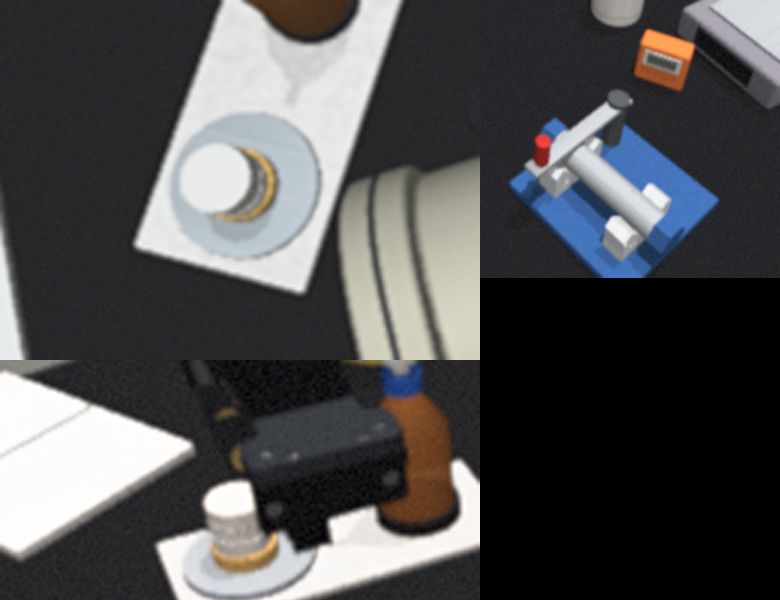

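The stack is neat and centred, at crop (216,178) in the top panel. The column is clamped, and no white discs are left on the table. Now the cap.

```bash
python3 - <<'E'
from plan import *
plan([(.612,.288,.234,76)],[(.612,.288,.2,76)])
E
```

```text
t 46.3 tcp [0.3951 0.0346 0.2344] yaw 76.0 tilt [-2.e-04 -5.e-04 -1.e+00] width 0.0005 F [ 0.5 -0.8 -0.1]
[0,0,0.0,-0.1492,0.2983,0.0003]
--
[0,0,0.0,-0.0000,0.0000,0.0340]
--
```

Emit:
drive_tool(
  deltas=[
    [0,0,0,-0.021,0.042,0,1],
    [0,0,0,-0.042,0.084,0,1],
    [0,0,0,-0.063,0.126,0,1],
    [0,0,0,-0.084,0.168,0,1],
    [0,0,0,-0.105,0.21,0,1],
    [0,0,0,-0.126,0.252,0,1],
    [0,0,0,-0.149,0.298,0,1],
    [0,0,0,-0.149,0.298,0,1],
    [0,0,0,-0.149,0.298,0,1],
    [0,0,0,-0.149,0.298,0,1],
  ],
)

```text
time: 47.3
ee_pos: [0.6119, 0.2861, 0.2346]
eef_rot: [0.123, 0.992, -0.0, 0.0]
ft_force: [-0.4, -0.0, 0.8]
width: 0.0005
```

Emit:
drive_tool(
  deltas=[
    [0,0,0,0,0,0.02,1],
    [0,0,0,0,0,0.034,1],
    [0,0,0,0,0,0.034,1],
    [0,0,0,0,0,0.034,1],
  ],
)

```text
time: 47.7
ee_pos: [0.6117, 0.2868, 0.2012]
eef_rot: [0.122, 0.992, 0.0, -0.0]
ft_force: [0.4, 0.5, 0.2]
width: 0.0003
```

```bash
python3 - <<'E'
from plan import *
im,D=camera("side"); save('cap2.png',im[70:200,150:320],4)
plan([(.612,.288,.184,76)])
E
```

```text
t 47.8 tcp [0.612  0.287  0.2016] yaw 75.94 tilt [ 7.e-04  8.e-04 -1.e+00] width 0.0004 F [ 0.1 -0.4  0.9]
[0,0,-0.1,0.0002,0.0009,0.0176]
--
```

View pics/cap2.png

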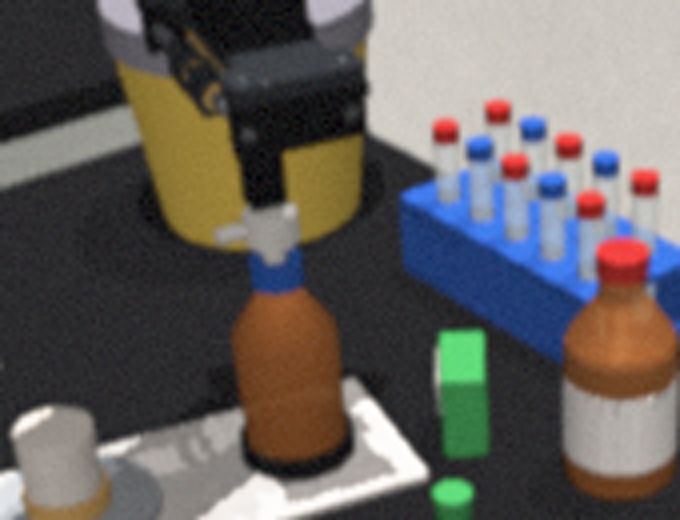

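Emit:
drive_tool(
  deltas=[
    [0,0,0,0,0,0.005,1],
    [0,0,0,0,0,0.009,1],
    [0,0,0,0,0,0.012,1],
    [0,0,0,0,0,0.0155,1],
    [0,0,0,0,0,0.0155,1],
  ],
)

```text
time: 48.25
ee_pos: [0.6124, 0.2873, 0.1865]
eef_rot: [0.122, 0.992, 0.001, 0.001]
ft_force: [-1.9, -1.0, 10.9]
width: 0.0005
```

Emit:
drive_tool(
  deltas=[
    [0,0,0,0,0,0.002,1],
    [0,0,0,0,0,0.002,1],
  ],
)

```text
time: 48.45
ee_pos: [0.6125, 0.2873, 0.1864]
eef_rot: [0.122, 0.992, 0.001, 0.001]
ft_force: [-7.1, -3.3, 22.5]
width: 0.0006
```

Emit:
drive_tool(
  deltas=[
    [0,0,0,0,0,0.001,1],
    [0,0,0,0,0,0.001,1],
  ],
)

```text
time: 48.65
ee_pos: [0.6126, 0.2873, 0.1863]
eef_rot: [0.122, 0.992, 0.001, 0.001]
ft_force: [-10.5, -4.0, 29.8]
width: 0.0006
```

The cap hit its hard stop: z stayed at 0.1863 while the force rose to 30 N. Now raise and move clear.

Emit:
drive_tool(
  deltas=[
    [0,0,0,0,0,-0.01,1],
    [0,0,0,0,0,-0.03,1],
    [0,0,0,0,0,-0.07,1],
    [0,0,0,0,0,-0.1,1],
    [0,0,0,0.021,-0.042,-0.1,1],
    [0,0,0,0.042,-0.084,-0.1,1],
    [0,0,0,0.063,-0.126,-0.1,1],
    [0,0,0,0.084,-0.168,-0.1,1],
    [0,0,0,0.105,-0.21,-0.1,1],
    [0,0,0,0.126,-0.252,-0.1,1],
    [0,0,0,0.149,-0.298,-0.1,1],
    [0,0,0,0.149,-0.298,-0.1,1],
  ],
)

```text
time: 49.85
ee_pos: [0.3927, 0.0302, 0.2825]
eef_rot: [0.125, 0.992, 0.002, 0.0]
ft_force: [1.2, 0.3, 0.1]
width: 0.0004
```

```bash
python3 - <<'E'
from plan import *
from stack import *
stack(("top","side"))
im,D=camera("top"); C=cloud("top",D); m=(np.hypot(C[...,0]-.612,C[...,1]-.288)<.012)&(C[...,2]<.25); print("cap z",np.median(C[m][:,2]))
im,D=camera("side"); save('fin.png',im,1.4); C=cloud("side",D)
s=(abs(C[...,0]-.501)<.05)&(abs(C[...,1]+.328)<.11)&(C[...,2]>.061)&(C[...,2]<.07); q=C[s]; print("col",cv2.minAreaRect(q[:,:2].astype(np.float32)),np.percentile(q[:,2],95))
plan()
E
```

```text
top brass 17 z 0.0381 mec ((0.46873241662979126, 0.3111775517463684), 0.01999511756002903) mean [0.4716 0.3044]
top white 389 z 0.0748 mec ((0.46768710017204285, 0.32342439889907837), 0.024105913937091827) mean [0.4673 0.3238]
side brass 55 z 0.0315 mec ((0.46669042110443115, 0.31773656606674194), 0.02602146938443184) mean [0.4637 0.305 ]
side white 184 z 0.0731 mec ((0.4669017493724823, 0.32047039270401), 0.026132095605134964) mean [0.4674 0.3206]
side white 463 [ 74. 412.] c [ 0.1005 -0.0752] z 0.0124 mec 0.095 -0.0808 r 0.0297
cap z 0.18065858003685858
col ((0.5002152919769287, -0.3296067416667938), (0.16695156693458557, 0.027274131774902344), 88.75206756591797) 0.06755175119332811
t 50.0 tcp [0.3953 0.0349 0.282 ] yaw 75.99 tilt [ 2.e-04  1.e-04 -1.e+00] width 0.0004 F [-0.9  0.9 -1.1]
```

View pics/fin.png

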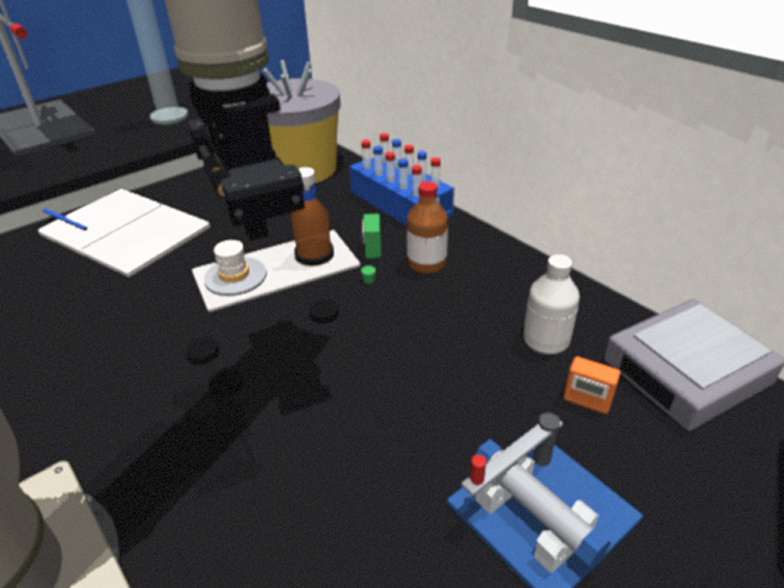

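All in place: the column is clamped at (540,500), the stack stands on the plate at (232,262), the cap is back up, and the bystanders have not moved.

```bash
python3 -c "
from bench import *
print(close_job())"
```

```text
the job is handed in; nothing more can be done
None
```

The job is done and handed in at about 50 s of the 200 s allowed. The column is clamped, the stack is on the plate, and the cap was pressed once.

- **Column and strap:** I swung the strap open to about 1.4 rad, laid the column in the V and swung the strap back until it met its stop, where the force rose without further motion. The last check found the column level on both saddles, its top at about 67 mm and its length centred on the seat, so the hex ends lie outside the saddles. My strap angle fits were only good to about 1–2°, so "fully closed" rests mainly on the stop force.
- **Stack:** Three white frits were present, and I left the three black look-alikes alone. The brass disc first landed about 4 mm off centre, so I regripped and moved it. All three frits are stacked on it, within about 1 mm of the plate centre by the top camera. The side camera reads about 3–4 mm lower in y, a constant offset that I put down to calibration.
- **Cap:** I pressed it last, to its hard stop at about 30 N, and it sprang back up (measured 180.7 mm).
- **Other checks:** In the final picture the stopper, timers and other bottles stand where they were. I saw no grip slip or knocked part. I viewed 14 pictures.

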